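Unbolt the second cabinet door and turn the selector

ROBOT

A 6-joint arm with a two-finger parallel gripper is mounted at the origin on the work surface. World frame = base frame: x ahead of the robot, y to its left, z up, the work surface at z = 0. Lengths are in m, angles in rad, forces in N, time in s.
With the tool pointing down it reaches from about 0.25 to 0.775 m from the base axis. Payload 4 kg.
Tool frame: the origin (TCP) lies at the centre of the arm's flange, where the gripper is bolted on; the fingertips stand ahead of it and the grasp point (between the pads) lies 180 mm ahead of it (robot.tcp_to_tips is the z of the fingertips in the tool frame, in m); z points along the fingers, y is the direction in which the jaws open and shut (so a half turn about z gives the same grasp; the last joint's range is limited). The gripper opens to 94 mm and grips with 3 to 60 N. Pads are 16 mm wide; open, the fingers measure 119 mm over their backs; the gripper's body (75 mm by 177 mm) begins 78 mm behind the grasp point.
Start: joints at [-1.223, 0.087, 1.371, -0, 1.684, -0.103], TCP at [0.24, -0.495, 0.405] pointing down, gripper open.
Joint ranges: [-3.1, 3.1], [-0.76, 2.03], [0.27, 2.55], [-1.08, 4.22], [0.17, 2.65], [-2.57, 2.57]. Speed limits (rad/s): [2.79, 2.79, 3.14, 3.14, 3.14, 3.14].

INTERFACE

Orientations are given as [roll, pitch, yaw] about the fixed x, y, z axes, in that order (R = Rz(yaw) Ry(pitch) Rx(roll)).
In Python, from bench import robot gives the robot as it stands.
- The arm moves only by the tool move_arm, never from a script. Its argument "increments" is a list that holds one entry, the list of rows, each a list of 7 numbers: the opening, from 0 (shut) to 1 (fully open), then the shift along the tool's x, y, z as a fraction of full scale, then the turn, a rotation vector about the tool's x, y, z as a fraction of full scale. In form: [[[jaw, dx, dy, dz, rx, ry, rz], ...]]. A call has 1 to 8 rows; each row is the pose to reach, as a shift and turn from the pose commanded when the call began, along the tool's axes at that moment; what a row does not reach only later rows make up. Full scale, the value 1, is 0.1 m for a shift and pi/2 rad for a turn. A row lasts 1/12 s, in which the tool goes at most 41.7 mm and 7.16 degrees, less where a joint would pass 70% of its speed; a pose out of reach is approached as far as the arm can. A call with a number of a shift or a turn outside -1 to 1 is refused whole. A call with a gripper value outside its range is refused whole. The fingers move at their own pace and stop on an object; the grip force is fixed at half the most. Time passes only in rows, so rows that repeat a pose let the fingers close. It gives the time, the measured TCP pose, the force and the opening at its end, in the units of the state.
- robot.get_obs(): the state, without advancing time (a new reading comes with each control period).
- robot.snapshot(name): name is "scene" or "top" or "wrist"; returns (picture, depth): 400x640x3 uint8, red, green, blue; 400x640 float32, m along the optical axis (not along the pixel's ray), 0 where there is no reading.
- robot.camera_params(name): a dict with "mtx" (3x3 intrinsics, pixels), "R" (3x3) and "t" (3): a world point X has camera coordinates R X + t. Camera axes: x right, y down, z forward; pixel columns grow to the right and rows downward; lengths in m; the calibration is good to about 2 mm. A picture is of the moment at which its call begins: read the wrist's pose just before it. camera_params takes no time and is no camera call; for the wrist camera it gives the pose at the moment of the call.
- robot.close_job(): hands the job in, once; it reports no verdict.
The state is a dict: "time": time; "joint_positions": joint angles; "qvel": joint speeds; "joint_torque": joint torques, N m; "tool_pos": TCP position; "ee_rot": TCP orientation; "wrist_force": force on the tool from outside, world axes, zero at the start; "wrist_torque": the same for the moment, N m; "width": finger opening in m.
Only numpy, scipy, OpenCV 4.12 (cv2) and the standard library are available. Lean on these libraries where they do the work, as an engineer would, in place of code of your own. Each camera call takes 0.05 s, during which the arm holds its last target.

TASK

One door of the router's control cabinet already stands open. Draw the flush bolt on the closed door fully back out of its keeper, swing that door up and over until it stands open by itself, and with the screwdriver from the plywood stand turn the slotted selector underneath a quarter turn clockwise to its stop. Then put the screwdriver back upright in its stand; leave both doors open, do not turn the selector with the fingers, and leave the other things on the bench where they are.

Things in the scene. Friction and masses are not known exactly. Their poses are not given: they have to be found in the camera images.
- cabinet: grey sheet-steel control cabinet fixed on the bench, 280 (x) x 250 (y) x 110 mm high, with two doors (leaves) in its top that meet along its x axis; the leaf on its +y side is the closed, bolted one, the leaf on its -y side already stands folded open outward, its free edge 20 to 50 mm above the cabinet's top (up to 160 mm above the bench). Origin under the centre; z up, x along the hinges, roughly away from the robot. The end walls are 18 mm thick
- leaf_handle (a point): middle of the closed leaf's bar handle: steel bar of 12 mm diameter, 80 mm long, parallel to the hinge (cabinet x), standing 35 mm (axis) above the leaf's outer face, 106 mm from the hinge line. Axes as the cabinet's while the leaf is closed
- leaf_hinge (a point): middle of the closed leaf's hinge line, on the cabinet's +y top edge; the line runs along the cabinet's x axis. The leaf is 240 mm long, 124 mm wide and 10 mm thick; its outer face passes through this line (level, 110 mm above the bench, when closed). The handle middle lies 62 mm to the -x side of this point
- leaf (a joint): opening angle of the bolted leaf: 0 closed, 1.57 upright, 2.0 at its stop leaning outwards to cabinet +y; the free edge swings up and over towards +y. Stiff hinge: it stays where it is left and takes about 5 N at the handle. The bolt in its keeper locks it
- bolt_tab (a point): top middle of the bolt's upright thumb tab, 26 mm above the leaf's outer face: steel, 8 mm thick along cabinet x, 26 mm wide along y. Withdraw the bolt by pushing the tab's +x face to cabinet -x. The bolt's flat bar, 10 mm wide, its top 9 mm above the leaf, runs under the tab and to +x into the keeper, with two low guide staples (13 mm high)
- keeper (a point): top middle of the keeper, a steel bridge on the cabinet's +x end wall, 34 mm wide, 18 mm long, 15 mm above the leaf's outer face; its near face is 9 mm to the -x side of this point and 56 mm from the middle of the fully shot bolt's tab; a guide staple stands 4 to 11 mm in front of that face
- bolt (a joint): travel of the bolt: 0 fully shot, 0.035 m fully withdrawn (its stop), moving to the cabinet's -x; it leaves the keeper at 0.016. Slides with about 3 N and stays where it is left
- slot (a point): middle of the mouth of the selector's slot, under the bolted leaf, 50 mm above the bench. Grey disc of 68 mm diameter with raised half-moons; the slot lies along this point's x axis, 36 mm long between its closed ends, 14 mm deep, 7 mm wide below a 5 mm deep 45-degree lead-in that widens to 17 mm at the mouth. z up
- selector (a joint): angle of the selector: 0 slot along the cabinet's x axis, grows clockwise as seen from above, 1.571 at its stop (slot across). Turns with about 0.06 Nm and stays where it is left
- driver_grip (a point): middle of the screwdriver's flat-sided wooden handle, 30 mm (own x) x 22 mm (own y) x 94 mm tall, standing upright in the stand at the start, top 190 mm above its tip; grip it across the 22 mm (own y). z up, along the shank. Mass about 0.14 kg
- driver_tip (a point): middle of the screwdriver's blade end, 143 mm below the grip point. Flat blade 30 mm wide along own x, 4 mm thick along own y, 20 mm high; round shank of 9 mm above it; square collar 36 x 36 x 6 mm at the foot of the handle, its underside 90 mm above the tip
- stand_top (a point): middle of the mouth of the stand's slot: fixed plywood block 72 (x) x 76 (y) x 95 mm high; slot along its x axis, 48 mm long and 12 mm wide below a 5 mm lead-in that widens to 22 mm. The screwdriver hangs in it upright by its collar, its tip 90 mm below the mouth, its x along the slot; it may go back either way round
- active (a joint): opening angle of the door that already stands open: 0 closed, 2.75 to 2.95 at the start, 3.0 at its stop; leave it open
- figure8: figure-eight plywood cut-out, 120 x 68 x 18 mm, loose on the bench, to be left alone; origin under its centre
- butterfly: butterfly plywood cut-out, about 115 x 140 x 18 mm, loose on the bench, to be left alone; origin under its centre
- offcut: straight plywood offcut, 170 x 34 x 18 mm, loose on the bench, to be left alone; origin under its centre
- wedge: paddle-shaped wooden offcut, 150 x 52 x 18 mm, loose on the bench, to be left alone; origin under its centre
- tape: tape measure, 75 x 62 x 38 mm, loose on the bench, to be left alone; origin under its centre
- glue: standing glue bottle, 56 mm across and 150 mm tall, loose on the bench, to be left alone; origin under its centre
- brush: hand brush lying on its side on the bench, loose on the bench, to be left alone; origin under its centre
Mind the look-alikes: they are no part of the job. There is more than one size of the part that bears driver_grip; the job needs the largest.

How it is judged:
On the way, in this order (a step that is already met when the one before it is completed fails the run):
1. the bolt is drawn back at least 25 mm while the leaf is still shut (value of joint bolt above 0.025 m and value of joint leaf below 0.15 rad), for 0.1 s.
2. the bolted leaf is open beyond 1.35 rad (value of joint leaf above 1.35 rad), for 0.2 s.
3. the selector is turned to at least 1.35 rad with the screwdriver's blade in its slot (value of joint selector above 1.35 rad and distance between driver_tip and slot below 0.025 m), for 0.2 s.
4. the screwdriver is back upright in its stand (angle between driver_tip's own z axis and vertical below 0.15 rad and horizontal distance between driver_grip and stand_top below 0.02 m and z of driver_tip in the frame of stand_top below -0.08 m), for 0.2 s.
At the end, for the whole second after the job is handed in: Bolt withdrawn at least 25 mm, its leaf standing open beyond 1.35 rad and still, selector at 1.35 rad or more, screwdriver at rest in its stand: within 0.15 rad of upright, handle within 20 mm of the slot's middle, tip at least 80 mm below the mouth; the other door still open (beyond 1.6 rad) (all of step 4 and value of joint bolt above 0.025 m and value of joint each of leaf, selector above 1.35 rad and value of joint active above 1.6 rad and linear speed of driver below 0.02 m/s and velocity of joint leaf below 0.05 rad/s); the robot touches nothing.
It fails at once if the selector is pushed with the fingers (over 2 N) (contact force between the fingers and selector above 2 N).
It fails at once if the leaf is forced up while its bolt is still in the keeper (value of joint leaf above 0.12 rad and value of joint bolt below 0.012 m).
It fails at once if the door that was already open is swung shut (value of joint active below 1.6 rad).
It fails at once if something else on the bench is moved by over 30 mm (distance of any of figure8, butterfly, offcut, wedge, tape, glue, brush from where it was at the start of the episode above 0.03 m).
It also fails if it takes over 72 s, if anything falls off the work surface, if the arm or the gripper's body presses on something with over 40 N, if the wrist force passes 120 N, or if a joint passes its speed limit or range.

## Working session

There is one attempt and no reset: what is moved stays moved. The work goes in short steps, Python scripts to look and compute and a tool call to move; the robot and the scene stay as the last step left them, time stands still between calls to the robot, and variables do not carry over. Pictures are saved under pics/ and viewed, and the job is handed in when it is done.

Besides the shell and the picture viewer there is one more tool, called by a JSON object that holds its "fn" and its "kwargs". move_arm: Moves the arm, as the interface text tells. Its arguments: {"type":"object","properties":{"increments":{"type":"array","items":{"type":"array","items":{"type":"array","items":{"type":"number","minimum":-1,"maximum":1}}}}},"required":["increments"]}

```bash
mkdir -p pics; ls
cat > h.py <<'E'
import numpy as np,cv2
from bench import robot
def snap(n,f):
    c=robot.camera_params(n); im,d=robot.snapshot(n)
    cv2.imwrite(f'pics/{f}.png',im[:,:,::-1]); np.savez(f'pics/{f}.npz',im=im,d=d,K=c['mtx'],R=c['R'],t=c['t'])
    return im,d,c
def load(f): return np.load(f'pics/{f}.npz')
def pt(z,u,v,d=None):
    d=z['d'][int(round(v)),int(round(u))] if d is None else d
    x=np.linalg.inv(z['K'])@[u,v,1]*d
    return np.array(z['R']).T@(x-np.ravel(z['t']))
def onplane(z,u,v,h):
    r=z['R'].T@(np.linalg.inv(z['K'])@[u,v,1]); o=-z['R'].T@np.ravel(z['t'])
    return o+r*(h-o[2])/r[2]
def proj(z,X):
    x=z['K']@(z['R']@np.array(X)+np.ravel(z['t'])); return x[:2]/x[2]
def cloud(z):
    v,u=np.mgrid[:400,:640]; p=np.stack([u,v,np.ones_like(u)],-1)@np.linalg.inv(z['K']).T*z['d'][...,None]
    return (p-np.ravel(z['t']))@z['R']
E
python3 - <<'E'
from h import *
for n in('scene','top','wrist'): snap(n,n+'0')
print(robot.get_obs(), robot.tcp_to_tips)
for n in('scene0','top0'):
    z=load(n);print(-z['R'].T@np.ravel(z['t']),z['K'][0,0],z['R'])
E
```

```text
pics
{'time': 0.15, 'joint_positions': array([-1.22310311e+00,  8.77643145e-02,  1.37184598e+00, -2.63596238e-05,
        1.68357807e+00, -1.03087073e-01]), 'qvel': array([ 5.29134874e-04, -1.44703022e-05, -2.82136045e-03,  7.18579655e-04,
       -2.09570612e-04, -1.40868958e-03]), 'joint_torque': array([ 7.98324872e-04, -3.40644550e+01, -3.02792144e+01,  7.16313603e-02,
        3.05770151e-02, -1.26352415e-04]), 'tool_pos': array([ 0.23958909, -0.49498532,  0.40381523]), 'ee_rot': array([-3.14000272e+00, -1.38148071e-04,  4.50777236e-01]), 'wrist_force': array([ 0.13845183, -0.30712974, -0.0654411 ]), 'wrist_torque': array([0.07157652, 0.00522615, 0.04677452]), 'width': 0.09413815086214168} 0.1992
[ 1.16352791 -0.53710054  0.85601653] 419.68011025144745 [[ 0.65286187  0.75739701  0.01100687]
 [ 0.53058352 -0.44688577 -0.72025983]
 [-0.54060383  0.47607025 -0.69361706]]
[ 0.49568314 -0.05293582  1.43666744] 416.8417402348685 [[-0.00839523 -0.9998632  -0.0142512 ]
 [-0.99750361  0.009373   -0.06999065]
 [ 0.07011465  0.01362804 -0.99744584]]
```

View pics/scene0.png

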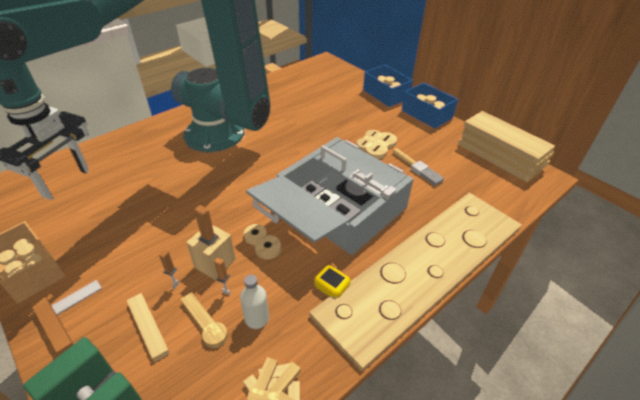

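View pics/top0.png

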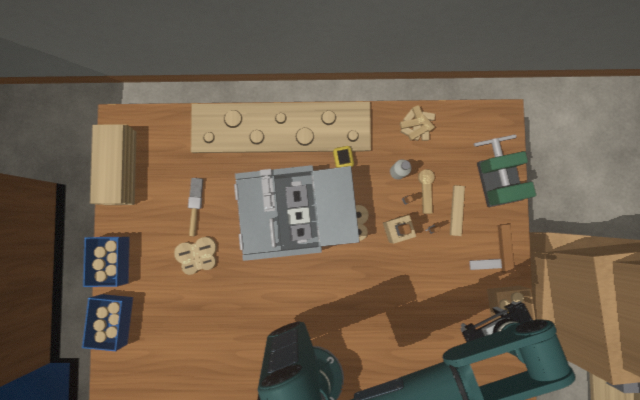

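Run:
```python
import cv2
a=cv2.imread('pics/top0.png');s=cv2.imread('pics/scene0.png')
cv2.imwrite('pics/c1.png',cv2.resize(a[155:270,225:365],None,fx=5.5,fy=5,interpolation=2))
cv2.imwrite('pics/c2.png',cv2.resize(s[195:330,130:290],None,fx=5,fy=4.4,interpolation=2))
cv2.imwrite('pics/c3.png',cv2.resize(a[150:260,370:480],None,fx=5,fy=5,interpolation=2))
cv2.imwrite('pics/c4.png',cv2.resize(s[125:260,240:430],None,fx=4.2,fy=4.2,interpolation=2))
```

```text
(no output)
```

View pics/c1.png

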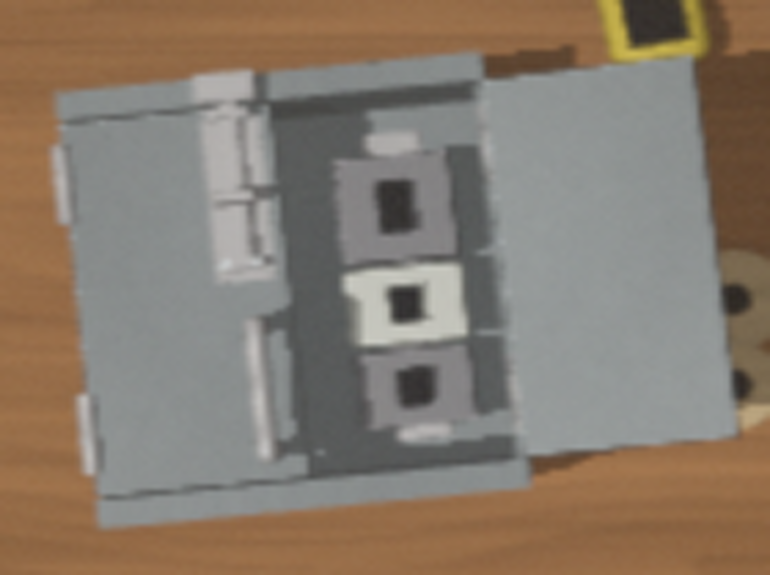

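View pics/c2.png

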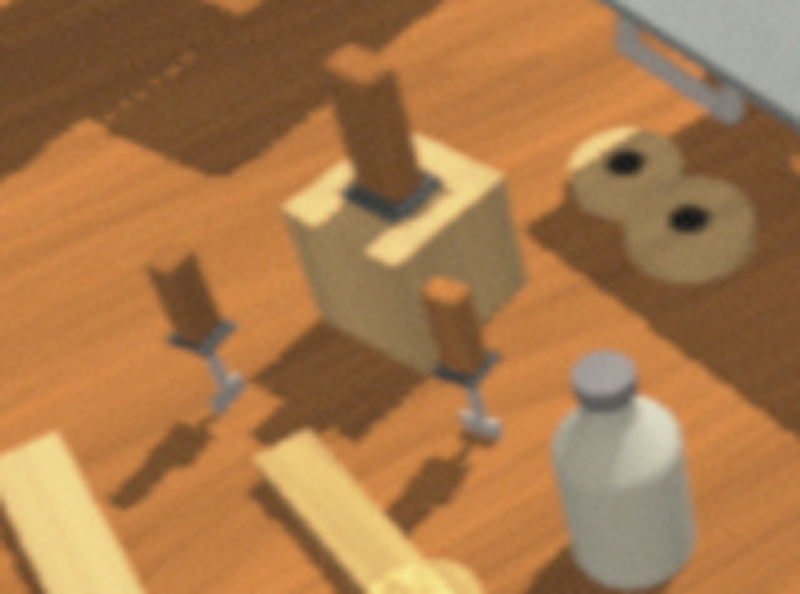

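View pics/c3.png

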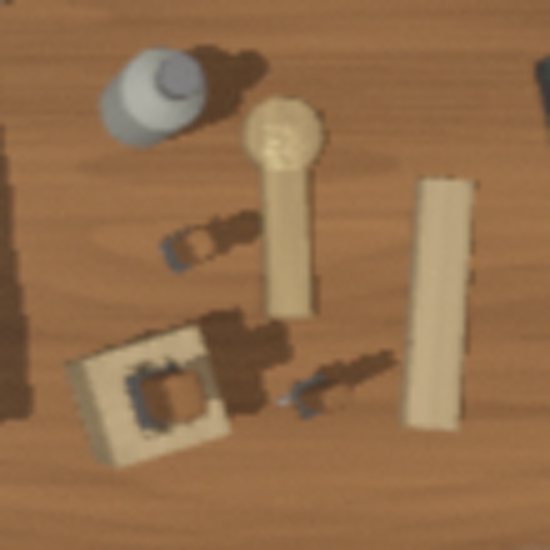

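View pics/c4.png

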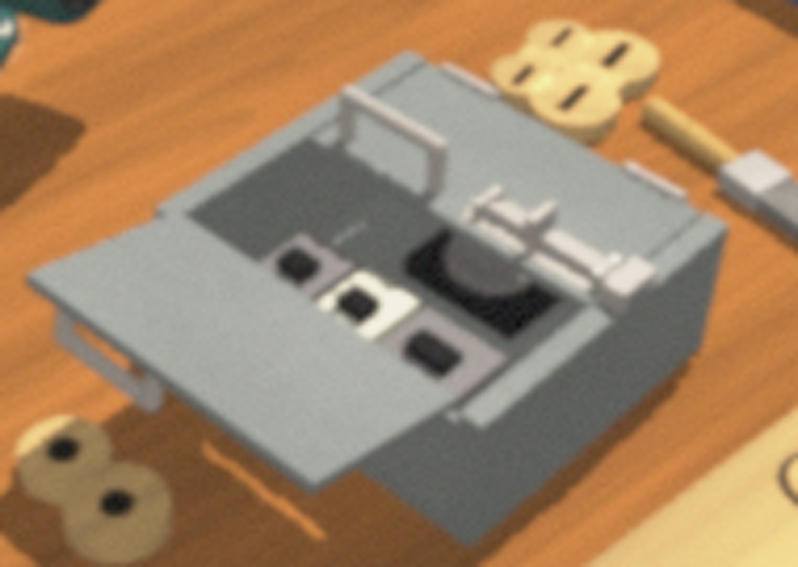

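Run:
```python
from h import *
z=load('top0')
C=[(58,95),(482,52),(530,487),(100,527)]
P=[]
for x,y in C:
    u,v=225+x/5.5,155+y/5; p=onplane(z,u,v,.11); P.append(p); print((u,v),p.round(4))
P=np.array(P)
print([np.linalg.norm(P[i]-P[(i+1)%4]).round(4) for i in range(4)], P.mean(0))
for i,j in((3,0),(2,1),(1,0),(2,3)):
    d=P[j]-P[i];print(np.degrees(np.arctan2(d[1],d[0])))
c=cloud(z)
# stats of z=0.11 points
m=(abs(c[...,2]-.11)<.006)&(c[...,0]>.3)&(c[...,0]<.75)&(abs(c[...,1])<.35)
v,u=np.nonzero(m);print(m.sum())
r=cv2.minAreaRect(c[m][:,:2].astype(np.float32)*1000);print(r)
# stand top z~.095
m=(abs(c[...,2]-.095)<.006)&(c[...,1]<-.1)&(c[...,0]>.2)
n,l,s,ce=cv2.connectedComponentsWithStats(m.astype(np.uint8))
for i in range(1,n):
    if s[i,4]>60:
        q=c[l==i]; print(s[i],q.mean(0),cv2.minAreaRect(q[:,:2].astype(np.float32)*1000))
print([c[int(155+y/5),int(225+x/5.5),2] for x,y in((150,300),(235,240),(600,250),(300,430),(490,270))])
m=(c[...,2]>.15)&(c[...,2]<.23)&(c[...,1]<-.1)&(c[...,0]>.2)
n,l,s,ce=cv2.connectedComponentsWithStats(m.astype(np.uint8))
for i in range(1,n):
    if s[i,4]>15:
        q=c[l==i]; print(s[i],q.mean(0),q.max(0))
```

```text
(235.54545454545453, 174.0) [0.6767 0.2334 0.11  ]
(312.6363636363636, 165.4) [ 0.702  -0.0147  0.11  ]
(321.3636363636364, 252.4) [ 0.4242 -0.0403  0.11  ]
(243.1818181818182, 260.4) [0.4009 0.2076 0.11  ]
[np.float64(0.2493), np.float64(0.279), np.float64(0.2489), np.float64(0.277)] [0.55093126 0.09649529 0.11      ]
5.348997113953347
5.262972539600788
95.81096760993685
95.36851219157958
3549
((567.4476318359375, -54.94757080078125), (280.41253662109375, 567.5506591796875), 5.585301399230957)
[394 160  17  16  61] [ 0.68741479 -0.29774022  0.09603303] ((689.7938232421875, -299.60552978515625), (53.08667755126953, 39.48479461669922), 47.798709869384766)
[387 215  29  28 366] [ 0.49676292 -0.29343082  0.09452173] ((496.20965576171875, -296.75360107421875), (71.91081237792969, 76.77823638916016), 16.7105770111084)
[np.float64(0.10888018265122597), np.float64(0.12001799231001295), np.float64(0.12918959001307673), np.float64(0.11370084264632667), np.float64(0.01698467342738298)]
[400 224  12  11  98] [ 0.4962812  -0.29350525  0.18716729] [ 0.51108586 -0.28257775  0.1983152 ]
[493 307   6   7  26] [ 0.2642551  -0.53786135  0.21729896] [ 0.27208344 -0.53204442  0.22953153]
```

View pics/wrist0.png

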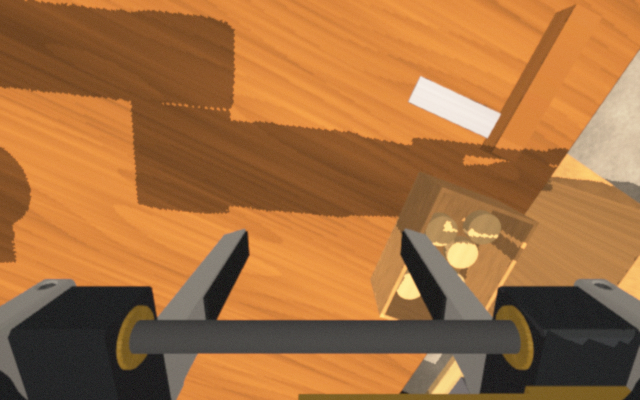

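```bash
cat >> h.py <<'E'
from scipy.spatial.transform import Rotation as Ro
CAB=np.array([.5509,.0965]);CY=.0955
def cab(x,y,z=0):
    c,s=np.cos(CY),np.sin(CY); return np.array([CAB[0]+c*x-s*y,CAB[1]+s*x+c*y,z])
def plan(pos=None,yaw=None,tips=None,grasp=None):
    o=robot.get_obs(); T=Ro.from_euler('xyz',o['ee_rot'])
    p=np.array(o['tool_pos'])
    if yaw is None: yaw=o['ee_rot'][2]
    G=Ro.from_euler('ZX',[yaw,np.pi])
    if tips is not None: pos=np.array(tips)+[0,0,.1992]
    if grasp is not None: pos=np.array(grasp)+[0,0,.18]
    d=T.inv().apply(np.array(pos)-p)/.1; r=(T.inv()*G).as_rotvec()/(np.pi/2)
    print('t',round(o['time'],2),'pos',p.round(4),'rpy',o['ee_rot'].round(4),'w',round(o['width'],4),'F',o['wrist_force'].round(1),'j',o['joint_positions'].round(2))
    print('shift',d.round(3),'turn',r.round(4))
E
python3 - <<'E'
from h import *
z=load('wrist0');o=robot.get_obs()
T=Ro.from_euler('xyz',o['ee_rot']);c=-z['R'].T@np.ravel(z['t'])
print('cam in tool',T.inv().apply(c-o['tool_pos']),(T.inv().as_matrix()@z['R'].T).round(3),z['K'])
plan(pos=[.47,-.3,.42],yaw=.29)
t=load('top0')
for x,y,zz in((240,75,.125),(235,270,.119),(240,200,.119)): 
    p=onplane(t,225+x/5.5,155+y/5,zz); q=p[:2]-CAB; print(p, Ro.from_euler('z',-CY).apply([*q,0]))
E
```

```text
cam in tool [0.08024664 0.00168501 0.02027911] [[-0.    -0.961 -0.278]
 [ 1.     0.    -0.001]
 [ 0.001 -0.278  0.961]] [[315.18926145   0.         324.42491533]
 [  0.         315.18926145 197.29822802]
 [  0.           0.           1.        ]]
t 0.15 pos [ 0.2396 -0.495   0.4038] rpy [-3.140e+00 -1.000e-04  4.508e-01] w 0.0941 F [ 0.1 -0.3 -0.1] j [-1.22  0.09  1.37 -0.    1.68 -0.1 ]
shift [ 2.923 -0.752 -0.16 ] turn [-0.001  -0.      0.1024]
[0.68636873 0.12479481 0.125     ] [0.1375495  0.01524828 0.        ]
[0.56268396 0.1284813  0.119     ] [0.01477984 0.03071191 0.        ]
[0.60719118 0.12559902 0.119     ] [0.05880942 0.02359878 0.        ]
```

{"fn": "move_arm", "kwargs": {"increments": [[[0.5,0.4,-0.12,-0.1,0,0,0],[0.5,0.8,-0.25,-0.2,0,0,0],[0.5,1,-0.33,-0.3,0,0,0.05],[0.5,1,-0.33,-0.3,0,0,0.1]]]}}

```text
time: 0.48
tool_pos: [0.3179, -0.419, 0.4372]
ee_rot: [3.139, -0.003, 0.295]
wrist_force: [1.3, -0.5, -0.2]
width: 0.0708
```

{"fn": "move_arm", "kwargs": {"increments": [[[0.5,0.4,-0.12,-0.05,0,0,0],[0.5,0.8,-0.2,-0.1,0,0,0],[0.5,1,-0.3,-0.1,0,0,0],[0.5,1,-0.3,-0.1,0,0,0],[0.5,1,-0.3,-0.1,0,0,0]]]}}

```text
time: 0.9
tool_pos: [0.403, -0.3634, 0.4442]
ee_rot: [-3.141, 0.001, 0.296]
wrist_force: [0.2, 0.8, 0.4]
width: 0.0472
```

Run:
```python
from h import *
snap('wrist','w1'); plan(tips=cab(.1,.022,.19),yaw=CY)
```

```text
t 0.95 pos [ 0.4023 -0.3641  0.4442] rpy [-3.1412e+00  1.1000e-03  2.9450e-01] w 0.0469 F [-0.7  0.4  0.5] j [-0.84  0.07  1.31 -0.    1.76  0.44]
shift [ 3.783 -3.994  0.548] turn [-0.0002  0.0007  0.1267]
```

View pics/w1.png

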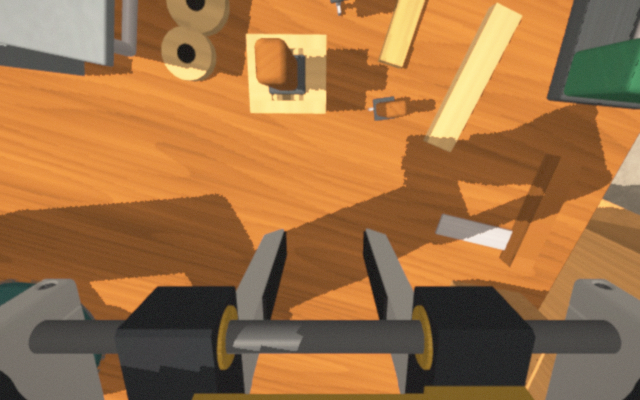

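Run:
```python
from h import *
z=load('w1');a=cv2.imread('pics/w1.png');cv2.imwrite('pics/c5.png',cv2.resize(a[15:125,225:345],None,fx=6,fy=5.4,interpolation=2))
c=cloud(z)
m=(abs(c[...,2]-.095)<.004)&(c[...,1]<-.2)&(c[...,0]>.42)&(c[...,0]<.58)&(c[...,1]>-.38)
n,l,s,ce=cv2.connectedComponentsWithStats(m.astype(np.uint8));i=1+np.argmax(s[1:,4])
q=c[l==i];print(len(q),cv2.minAreaRect(q[:,:2].astype(np.float32)*1000), q[:,2].mean())
m=(c[...,2]>.175)&(c[...,2]<.21)&(c[...,1]<-.2)&(c[...,0]>.42)&(c[...,0]<.58)
q=c[m];print(len(q),cv2.minAreaRect(q[:,:2].astype(np.float32)*1000), q[:,2].mean(),q.max(0))
```

```text
3637 ((497.5639343261719, -297.2097473144531), (72.18590545654297, 76.16046905517578), 16.37282371520996) 0.09487169642121417
1553 ((497.46954345703125, -297.7166748046875), (29.819337844848633, 22.262287139892578), 16.989580154418945) 0.19313543623658913 [ 0.51352124 -0.28503118  0.19720428]
```

View pics/c5.png

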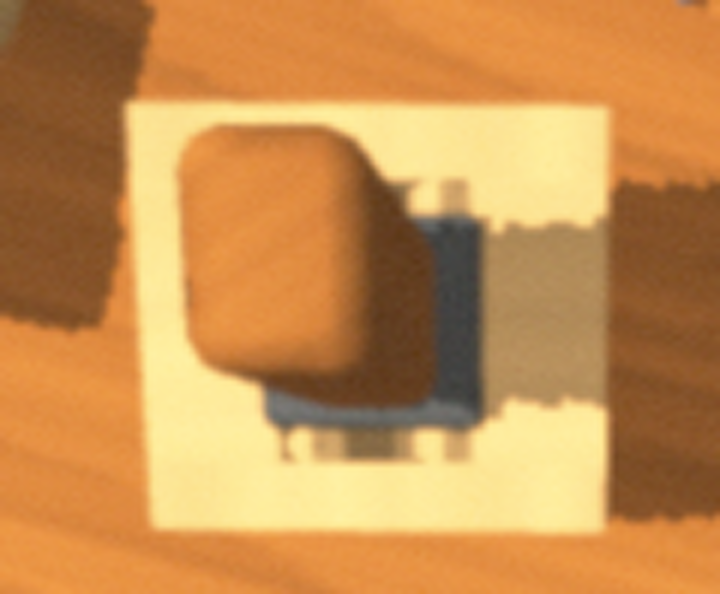

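{"fn": "move_arm", "kwargs": {"increments": [[[0,0.3,-0.3,-0.02,0,0,0],[0,0.6,-0.6,-0.05,0,0,0],[0,0.9,-0.9,-0.05,0,0,0],[0,1,-1,-0.05,0,0,0.05],[0,1,-1,-0.05,0,0,0.12]]]}}

```text
time: 1.37
tool_pos: [0.4695, -0.2375, 0.4497]
ee_rot: [-3.141, -0.001, 0.104]
wrist_force: [0.0, -0.4, 0.3]
width: 0.0171
```

{"fn": "move_arm", "kwargs": {"increments": [[[0,0.2,-0.3,0,0,0,0],[0,0.4,-0.6,0,0,0,0],[0,0.6,-0.9,0,0,0,0],[0,0.7,-1,0,0,0,0],[0,0.7,-1,0,0,0,0]]]}}

```text
time: 1.78
tool_pos: [0.5289, -0.1317, 0.4492]
ee_rot: [-3.141, 0.0, 0.108]
wrist_force: [0.3, 0.3, -0.4]
width: 0.0008
```

Run:
```python
from h import *
snap('wrist','w2'); plan(tips=cab(.085,.022,.19),yaw=CY)
```

```text
t 1.83 pos [ 0.5282 -0.133   0.4492] rpy [3.1408e+00 1.3000e-03 1.0590e-01] w 0.0007 F [-0.4 -0.2 -0.3] j [-0.35  0.07  1.3  -0.    1.77  1.11]
shift [ 1.321 -2.47   0.597] turn [0.0005 0.0008 0.0066]
```

View pics/w2.png

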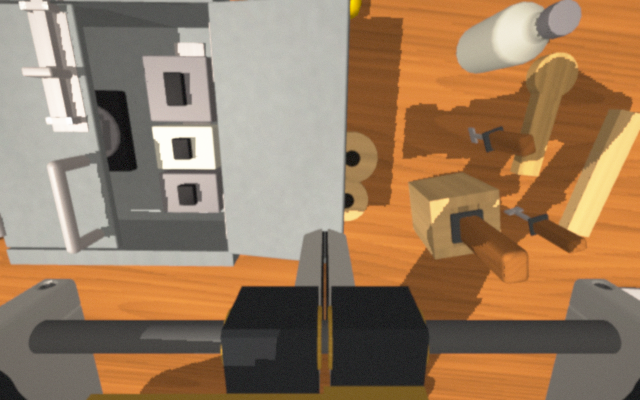

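{"fn": "move_arm", "kwargs": {"increments": [[[0,0,-0.4,0,0,0,0],[0,0,-0.8,0,0,0,0],[0,0,-1,0,0,0,0],[0,0,-1,0,0,0,0.006]]]}}

```text
time: 2.17
tool_pos: [0.5167, -0.0323, 0.4501]
ee_rot: [-3.141, -0.0, 0.097]
wrist_force: [-0.2, 0.1, 0.5]
width: 0.0007
```

{"fn": "move_arm", "kwargs": {"increments": [[[0,0,-0.4,0,0,0,0],[0,0,-0.8,0,0,0,0],[0,0,-1,0,0,0,0],[0,0,-1,0,0,0,0],[0,0,-1,0,0,0,0]]]}}

```text
time: 2.58
tool_pos: [0.5082, 0.0648, 0.4496]
ee_rot: [3.14, 0.0, 0.095]
wrist_force: [-0.0, 0.1, -0.1]
width: 0.0004
```

Run:
```python
from h import *
snap('wrist','w3'); plan(tips=cab(.085,.022,.19),yaw=CY)
```

```text
t 2.63 pos [0.5083 0.0644 0.4496] rpy [3.1398e+00 2.0000e-04 9.3400e-02] w 0.0007 F [-0.2 -0.7  0.6] j [ 0.02 -0.    1.37 -0.    1.77  1.49]
shift [ 1.303 -0.503  0.603] turn [ 0.0012  0.0001 -0.0013]
```

View pics/w3.png

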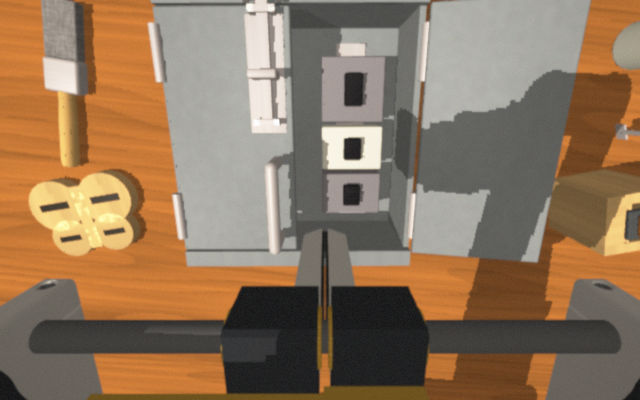

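Run:
```python
from h import *
z=load('w3');a=cv2.imread('pics/w3.png');cv2.imwrite('pics/c6.png',cv2.resize(a[0:270,150:430],None,fx=2.8,fy=2.2,interpolation=2))
cv2.imwrite('pics/c7.png',cv2.resize(a[0:140,225:305],None,fx=8,fy=4.2,interpolation=2))
c=cloud(z); q=c-[*CAB,0]; q=q@Ro.from_euler('z',CY).as_matrix()
def st(m,n):
    if m.sum(): print(n,m.sum(),q[m].min(0).round(4),q[m].max(0).round(4),np.median(q[m],0).round(4))
reg=(abs(q[...,0])<.15)&(q[...,1]>-.02)&(q[...,1]<.12)
st(reg&(q[...,2]>.139)&(q[...,2]<.16),'handle'); st(reg&(q[...,2]>.13)&(q[...,2]<.139),'tab'); st(reg&(q[...,2]>.117)&(q[...,2]<.128),'bolt')
m=(abs(c[...,2]-.11)<.004)&(abs(q[...,0])<.2)&(abs(q[...,1])<.2)
st(m,'top')
```

```text
handle 1172 [-0.1043  0.013   0.1393] [-0.0133  0.0252  0.1527] [-0.0548  0.0182  0.1499]
tab 330 [-0.0995  0.0124  0.1303] [0.0665 0.0382 0.1389] [0.0622 0.0233 0.1355]
bolt 1643 [-0.1004  0.0124  0.117 ] [0.1243 0.0376 0.128 ] [0.078  0.0251 0.1193]
top 31427 [-0.1381 -0.1253  0.106 ] [0.1271 0.1301 0.114 ] [0.0127 0.0655 0.1101]
```

View pics/c7.png

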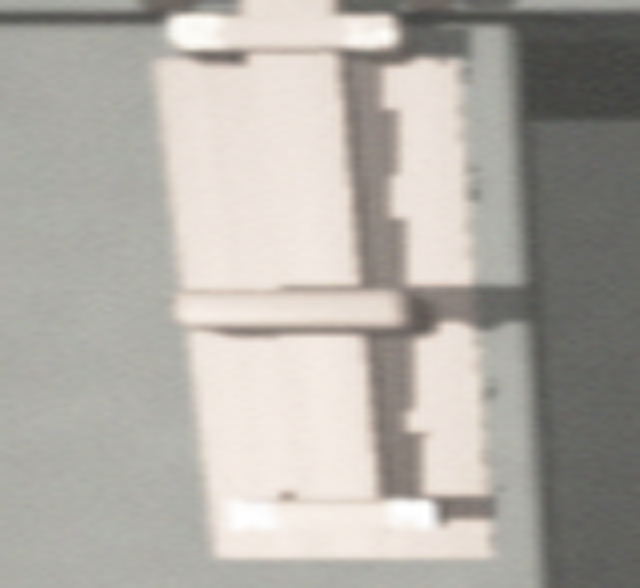

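{"fn": "move_arm", "kwargs": {"increments": [[[0,0.4,-0.15,0,0,0,0],[0,0.8,-0.3,0,0,0,0],[0,1,-0.45,0.2,0,0,0],[0,1,-0.5,0.5,0,0,0],[0,1,-0.5,0.5,0,0,0]]]}}

```text
time: 3.05
tool_pos: [0.6036, 0.124, 0.3911]
ee_rot: [3.14, 0.014, 0.094]
wrist_force: [-0.7, -0.3, -1.9]
width: 0.0003
```

Run:
```python
from h import *
plan(tips=cab(.084,.025,.124),yaw=CY)
```

```text
t 3.05 pos [0.6036 0.124  0.3911] rpy [3.1405 0.0144 0.0939] w 0.0003 F [-0.7 -0.3 -1.9] j [ 0.11  0.24  1.22 -0.    1.69  1.59]
shift [ 0.299 -0.027  0.675] turn [ 0.0007  0.0092 -0.001 ]
```

{"fn": "move_arm", "kwargs": {"increments": [[[0,0.3,-0.03,0.1,0,0,0],[0,0.3,-0.03,0.3,0,0,0],[0,0.3,-0.03,0.45,0,0,0],[0,0.3,-0.03,0.5,0,0,0],[0,0.3,-0.03,0.5,0,0,0]]]}}

```text
time: 3.47
tool_pos: [0.6324, 0.1294, 0.3488]
ee_rot: [3.141, 0.003, 0.093]
wrist_force: [0.3, 0.0, -0.2]
width: 0.0003
```

Run:
```python
from h import *
plan(tips=cab(.084,.025,.124),yaw=CY)
```

```text
t 3.47 pos [0.6324 0.1294 0.3488] rpy [3.1407e+00 2.9000e-03 9.3300e-02] w 0.0003 F [ 0.3  0.  -0.2] j [ 0.11  0.32  1.21 -0.    1.62  1.59]
shift [-0.002 -0.     0.256] turn [ 0.0006  0.0018 -0.0014]
```

{"fn": "move_arm", "kwargs": {"increments": [[[0,0,0,0.12,0,0,0],[0,0,0,0.22,0,0,0],[0,0,0,0.25,0,0,0],[0,0,0,0.25,0,0,0],[0,0,0,0.25,0,0,0]]]}}

```text
time: 3.88
tool_pos: [0.6323, 0.1315, 0.3247]
ee_rot: [3.141, 0.0, 0.096]
wrist_force: [0.4, -0.7, 1.1]
width: 0.0004
```

Run:
```python
from h import *
plan(tips=cab(.0385,.025,.124),yaw=CY)
```

```text
t 3.88 pos [0.6323 0.1315 0.3247] rpy [3.1414 0.     0.0959] w 0.0004 F [ 0.4 -0.7  1.1] j [ 0.12  0.33  1.25 -0.    1.57  1.59]
shift [-0.459  0.021  0.015] turn [0.0001 0.     0.0003]
```

{"fn": "move_arm", "kwargs": {"increments": [[[0,-0.1,0.02,0.01,0,0,0],[0,-0.2,0.02,0.01,0,0,0],[0,-0.3,0.02,0.01,0,0,0],[0,-0.38,0.02,0.01,0,0,0],[0,-0.43,0.02,0.01,0,0,0],[0,-0.45,0.02,0.01,0,0,0],[0,-0.45,0.02,0.01,0,0,0]]]}}

```text
time: 4.47
tool_pos: [0.5915, 0.1258, 0.3265]
ee_rot: [-3.141, -0.022, 0.096]
wrist_force: [16.9, 3.5, -6.1]
width: 0.0005
```

Run:
```python
from h import *
plan(tips=cab(.0385,.025,.124),yaw=CY)
```

```text
t 4.47 pos [0.5915 0.1258 0.3265] rpy [-3.1407 -0.0216  0.0958] w 0.0005 F [16.9  3.5 -6.1] j [0.12 0.23 1.37 0.   1.53 1.59]
shift [-0.047  0.003  0.032] turn [-0.0006 -0.0138  0.0002]
```

{"fn": "move_arm", "kwargs": {"increments": [[[0,0.1,0,0,0,0,0],[0,0.1,0,-0.3,0,0,0],[0,0.1,0,-0.6,0,0,0],[0,0,0,-0.8,0,0,0],[0.4,-0.3,0,-1,0,0,0],[0.6,-0.6,0,-1,0,0,0],[0.6,-0.9,0,-1,0,0,0],[0.6,-0.9,0,-1,0,0,0]]]}}

```text
time: 5.13
tool_pos: [0.494, 0.1166, 0.425]
ee_rot: [-3.142, 0.001, 0.097]
wrist_force: [0.1, 0.9, -0.6]
width: 0.0237
```

Run:
```python
from h import *
snap('wrist','w4');z=load('w4')
c=cloud(z); q=c-[*CAB,0]; q=q@Ro.from_euler('z',CY).as_matrix()
def st(m,n):
    if m.sum(): print(n,m.sum(),q[m].min(0).round(4),q[m].max(0).round(4),np.median(q[m],0).round(4))
reg=(abs(q[...,0])<.15)&(q[...,1]>-.02)&(q[...,1]<.12)
st(reg&(q[...,2]>.139)&(q[...,2]<.16),'handle'); st(reg&(q[...,2]>.13)&(q[...,2]<.139)&(q[...,0]>-.01),'tab'); st(reg&(q[...,2]>.117)&(q[...,2]<.128),'bolt')
plan(grasp=cab(-.06,.0187,.147),yaw=CY)
```

```text
handle 1398 [-0.1034  0.0138  0.1391] [0.0351 0.0338 0.1544] [-0.0523  0.0199  0.1517]
tab 331 [0.0298 0.0136 0.1339] [0.0376 0.0389 0.139 ] [0.0337 0.0258 0.1374]
bolt 1798 [-0.017   0.0139  0.118 ] [0.1058 0.0372 0.1274] [0.051  0.0251 0.1207]
t 5.18 pos [0.496  0.1167 0.425 ] rpy [ 3.1416e+00 -1.5000e-03  9.6500e-02] w 0.0278 F [0.  0.6 0.5] j [ 0.12 -0.01  1.43 -0.    1.72  1.59]
shift [-0.074  0.066  0.979] turn [ 0.     -0.001   0.0006]
```

View pics/w4.png

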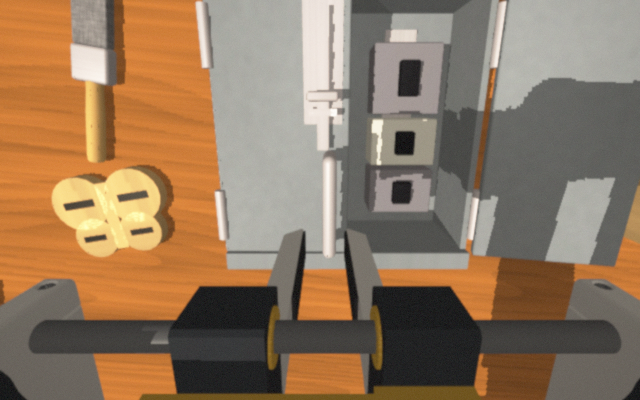

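Run:
```python
from h import *
a=cv2.imread('pics/w4.png');cv2.imwrite('pics/c8.png',cv2.resize(a[60:180,290:370],None,fx=8,fy=5,interpolation=2))
```

```text
(no output)
```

View pics/c8.png

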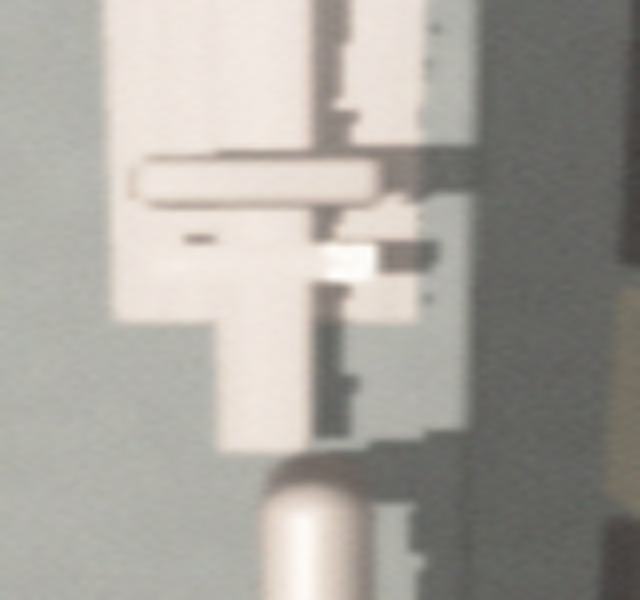

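Run:
```python
from h import *
for n,u,v,h in(('w3',262,73.3,.136),('w3',267,122.6,.123),('w3',263,7.9,.123),('w4',322,96.4,.136),('w4',322,112.4,.123)):
    p=onplane(load(n),u,v,h)-[*CAB,0]; print(n,p@Ro.from_euler('z',CY).as_matrix())
```

```text
w3 [0.06281352 0.02450001 0.136     ]
w3 [0.02038239 0.02459893 0.123     ]
w3 [0.11672778 0.02307064 0.123     ]
w4 [0.03339428 0.02584141 0.136     ]
w4 [0.020582   0.02595831 0.123     ]
```

{"fn": "move_arm", "kwargs": {"increments": [[[0.6,-0.07,0.06,0.2,0,0,0],[0.6,-0.07,0.06,0.5,0,0,0],[0.6,-0.07,0.06,0.75,0,0,0],[0.6,-0.07,0.06,0.9,0,0,0],[0.6,-0.07,0.06,0.97,0,0,0],[0.6,-0.07,0.06,0.97,0,0,0]]]}}

```text
time: 5.68
tool_pos: [0.4921, 0.11, 0.3247]
ee_rot: [3.141, 0.004, 0.096]
wrist_force: [-0.1, -0.1, -0.3]
width: 0.0567
```

Run:
```python
from h import *
plan(grasp=cab(-.06,.019,.147),yaw=CY)
```

```text
t 5.68 pos [0.4921 0.11   0.3247] rpy [3.1415 0.0038 0.0958] w 0.0567 F [-0.1 -0.1 -0.3] j [ 0.11  0.02  1.6  -0.    1.52  1.58]
shift [-0.027  0.    -0.023] turn [0.0001 0.0024 0.0002]
```

{"fn": "move_arm", "kwargs": {"increments": [[[0,0,0,-0.02,0,0,0],[0,0,0,-0.02,0,0,0],[0,0,0,-0.02,0,0,0],[0,0,0,-0.02,0,0,0],[0,0,0,-0.02,0,0,0],[0,0,0,-0.02,0,0,0]]]}}

```text
time: 6.18
tool_pos: [0.4919, 0.11, 0.3292]
ee_rot: [3.142, -0.001, 0.096]
wrist_force: [0.5, -0.4, 0.3]
width: 0.0199
```

Run:
```python
from h import *
plan(grasp=cab(-.06,.019,.145),yaw=CY)
# arc offsets in tool frame units (tool y = -cab y, tool z = -z) relative to closed
r=.1116;a0=np.arctan2(35,106)
for d in range(0,111,5):
    a=a0+np.radians(d); y=.125-r*np.cos(a); zz=.11+r*np.sin(a)
    print(d,'ty',round(-(y-.019)/.1,3),'tz',round(-(zz-.145)/.1,3))
```

```text
t 6.18 pos [0.4919 0.11   0.3292] rpy [ 3.1415e+00 -1.1000e-03  9.5800e-02] w 0.0199 F [ 0.5 -0.4  0.3] j [ 0.11  0.01  1.6  -0.    1.53  1.58]
shift [-0.026  0.001  0.042] turn [ 0.     -0.0007  0.0002]
0 ty -0.0 tz 0.0
5 ty -0.035 tz -0.091
10 ty -0.077 tz -0.179
15 ty -0.127 tz -0.262
20 ty -0.184 tz -0.341
25 ty -0.247 tz -0.415
30 ty -0.317 tz -0.483
35 ty -0.393 tz -0.544
40 ty -0.473 tz -0.599
45 ty -0.558 tz -0.647
50 ty -0.647 tz -0.687
55 ty -0.739 tz -0.719
60 ty -0.833 tz -0.743
65 ty -0.929 tz -0.758
70 ty -1.026 tz -0.765
75 ty -1.124 tz -0.764
80 ty -1.221 tz -0.754
85 ty -1.316 tz -0.736
90 ty -1.41 tz -0.71
95 ty -1.501 tz -0.675
100 ty -1.589 tz -0.633
105 ty -1.672 tz -0.583
110 ty -1.751 tz -0.526
```

{"fn": "move_arm", "kwargs": {"increments": [[[0,0,0,0.02,0,0,0],[0,0,0,0.02,0,0,0],[0,0,0,0.02,0,0,0],[0,0,0,0.02,0,0,0],[0,0,0,0.02,0,0,0]]]}}

```text
time: 6.6
tool_pos: [0.4918, 0.1111, 0.3269]
ee_rot: [-3.138, -0.001, 0.097]
wrist_force: [-0.8, 5.6, 0.2]
width: 0.0111
```

Run:
```python
from h import *
plan(grasp=cab(-.06,.019,.145),yaw=CY)
```

```text
t 6.6 pos [0.4918 0.1111 0.3269] rpy [-3.1378e+00 -1.1000e-03  9.6800e-02] w 0.0111 F [-0.8  5.6  0.2] j [0.11 0.01 1.6  0.   1.52 1.58]
shift [-0.026  0.012  0.018] turn [-0.0024 -0.0007  0.0008]
```

{"fn": "move_arm", "kwargs": {"increments": [[[0,0,-0.035,-0.09,0,0,0],[0,0,-0.077,-0.18,0,0,0],[0,0,-0.127,-0.262,0,0,0],[0,0,-0.184,-0.341,0,0,0],[0,0,-0.247,-0.415,0,0,0],[0,0,-0.317,-0.483,0,0,0],[0,0,-0.393,-0.544,0,0,0],[0,0,-0.393,-0.544,0,0,0]]]}}

```text
time: 7.27
tool_pos: [0.488, 0.1494, 0.383]
ee_rot: [3.14, -0.001, 0.096]
wrist_force: [1.1, -2.2, 1.6]
width: 0.0111
```

Run:
```python
from h import *
plan(grasp=cab(-.06,.019,.145),yaw=CY)
```

```text
t 7.27 pos [0.488  0.1494 0.383 ] rpy [ 3.1396e+00 -1.4000e-03  9.6200e-02] w 0.0111 F [ 1.1 -2.2  1.6] j [ 0.19  0.    1.5  -0.    1.64  1.66]
shift [-0.025  0.396  0.58 ] turn [ 0.0013 -0.0009  0.0004]
```

{"fn": "move_arm", "kwargs": {"increments": [[[0,0,-0.08,-0.055,0,0,0],[0,0,-0.165,-0.103,0,0,0],[0,0,-0.254,-0.143,0,0,0],[0,0,-0.346,-0.175,0,0,0],[0,0,-0.44,-0.199,0,0,0],[0,0,-0.536,-0.214,0,0,0],[0,0,-0.633,-0.221,0,0,0],[0,0,-0.633,-0.221,0,0,0]]]}}

```text
time: 7.93
tool_pos: [0.4816, 0.2121, 0.4073]
ee_rot: [3.14, -0.004, 0.096]
wrist_force: [-0.7, -3.5, 8.5]
width: 0.0109
```

Run:
```python
from h import *
plan(grasp=cab(-.06,.019,.145),yaw=CY)
```

```text
t 7.93 pos [0.4816 0.2121 0.4073] rpy [ 3.1401 -0.0045  0.0959] w 0.0109 F [-0.7 -3.5  8.5] j [ 0.31  0.03  1.42 -0.    1.68  1.78]
shift [-0.024  1.026  0.825] turn [ 0.001  -0.0028  0.0002]
```

{"fn": "move_arm", "kwargs": {"increments": [[[0,0,-0.098,0.0,0,0,0],[0,0,-0.195,0.01,0,0,0],[0,0,-0.29,0.03,0,0,0],[0,0,-0.384,0.055,0,0,0],[0,0,-0.475,0.09,0,0,0],[0,0,-0.563,0.132,0,0,0],[0,0,-0.6,0.15,0,0,0],[0,0,-0.6,0.15,0,0,0]]]}}

```text
time: 8.6
tool_pos: [0.4761, 0.2729, 0.389]
ee_rot: [-3.14, -0.002, 0.097]
wrist_force: [0.3, 0.6, 4.7]
width: 0.0108
```

Run:
```python
from h import *
plan(grasp=cab(-.06,.019,.145),yaw=CY)
snap('scene','s1')
```

```text
t 8.6 pos [0.4761 0.2729 0.389 ] rpy [-3.1395e+00 -1.7000e-03  9.7200e-02] w 0.0108 F [0.3 0.6 4.7] j [0.42 0.09 1.4  0.   1.65 1.89]
shift [-0.028  1.639  0.637] turn [-0.0013 -0.0011  0.0011]
```

View pics/s1.png

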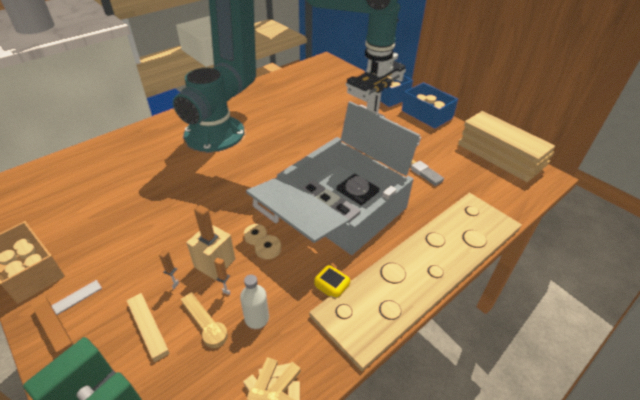

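{"fn": "move_arm", "kwargs": {"increments": [[[0.35,0,0,0,0,0,0],[0.35,0,0,0,0,0,0],[0.35,0,0,0,0,0,0],[0.35,0,0,-0.15,0,0,0],[0.35,0,0,-0.4,0,0,0],[0.35,0,0,-0.8,0,0,0],[0.35,0,0,-1,0,0,0],[0.35,0,0,-1,0,0,0]]]}}

```text
time: 9.32
tool_pos: [0.4761, 0.2716, 0.494]
ee_rot: [-3.138, -0.009, 0.096]
wrist_force: [0.2, -0.0, 1.1]
width: 0.0329
```

Run:
```python
from h import *
plan(pos=[*cab(-.05,.06)[:2],.47],yaw=CY+np.pi)
snap('top','t2')
z=load('t2');a=cv2.imread('pics/t2.png');cv2.imwrite('pics/c9.png',cv2.resize(a[155:270,205:345],None,fx=5.5,fy=5,interpolation=2))
```

```text
t 9.32 pos [0.4761 0.2716 0.494 ] rpy [-3.1382 -0.0091  0.0956] w 0.0329 F [ 0.2 -0.   1.1] j [0.41 0.08 1.2  0.   1.85 1.89]
shift [0.076 1.216 0.237] turn [ 0.0091 -0.0033 -1.9999]
```

View pics/c9.png

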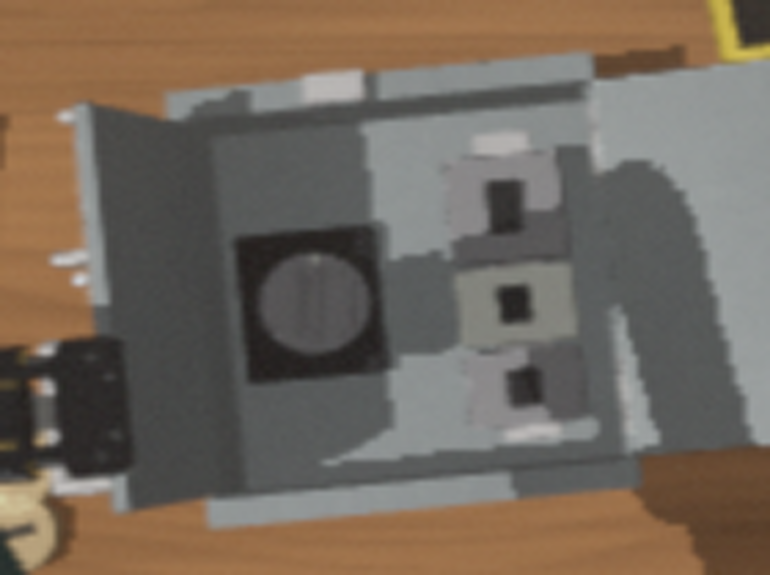

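Run:
```python
from h import *
z=load('t2');p=onplane(z,262.45,215.6,.05);print(p,(p-[*CAB,0])@Ro.from_euler('z',CY).as_matrix())
plan(pos=[*cab(-.07,.062)[:2],.43],yaw=CY)
```

```text
[0.544331   0.15559728 0.05      ] [-0.00090385  0.05945438  0.05      ]
t 9.37 pos [0.4762 0.2717 0.4909] rpy [-3.1397 -0.0048  0.0956] w 0.0331 F [ 0.2 -0.1 -0.1] j [0.41 0.08 1.21 0.   1.85 1.89]
shift [-0.127  1.196  0.607] turn [-0.0012 -0.0031  0.0001]
```

{"fn": "move_arm", "kwargs": {"increments": [[[0.35,0,0.4,0,0,0,0],[0.35,0,0.8,0,0,0,0],[0.35,-0.1,1,0.1,0,0,0],[0.35,-0.1,1,0.3,0,0,0],[0.35,-0.1,1,0.4,0,0,0],[0.35,-0.1,1,0.4,0,0,0]]]}}

```text
time: 9.87
tool_pos: [0.4755, 0.171, 0.4431]
ee_rot: [3.141, 0.009, 0.095]
wrist_force: [-0.2, -0.2, -0.4]
width: 0.0326
```

Run:
```python
from h import *
plan(pos=[*cab(-.07,.062)[:2],.43],yaw=CY)
snap('wrist','w5')
```

```text
t 9.87 pos [0.4755 0.171  0.4431] rpy [3.1406 0.0092 0.0952] w 0.0326 F [-0.2 -0.2 -0.4] j [ 0.23 -0.01  1.4   0.    1.77  1.71]
shift [-0.02   0.194  0.131] turn [ 0.0006  0.0059 -0.0002]
```

View pics/w5.png

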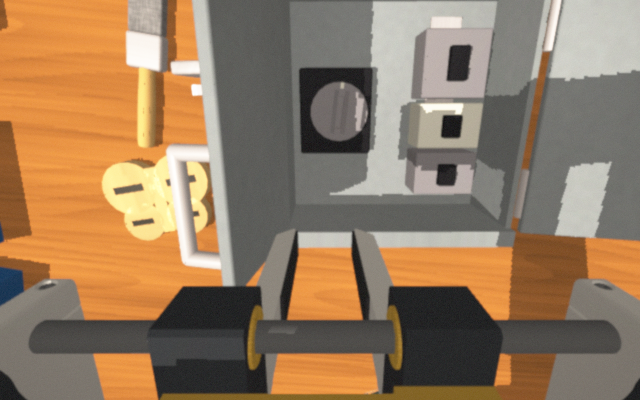

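Run:
```python
from h import *
z=load('w5');a=cv2.imread('pics/w5.png');cv2.imwrite('pics/c10.png',cv2.resize(a[60:160,290:385],None,fx=8,fy=6,interpolation=2))
g=cv2.cvtColor(a,6)
m=((g>60)).astype(np.uint8);m[:68]=0;m[152:]=0;m[:,:302]=0;m[:,370:]=0
m=cv2.morphologyEx(m,cv2.MORPH_OPEN,np.ones((3,3)))
n,l,s,ce=cv2.connectedComponentsWithStats(m)
R=Ro.from_euler('z',CY).as_matrix()
for i in range(1,n):
    if s[i,4]>300:
        ct=cv2.findContours((l==i).astype(np.uint8),0,1)[0][0]; e=cv2.fitEllipse(cv2.convexHull(ct)); print(s[i],e)
        p=onplane(z,*e[0],.05); print(p,(p-[*CAB,0])@R)
c=cloud(z);print(c[110,320],c[110,355],c[85,310],c[110,341])
q=(c-[*CAB,0])@R; mm=(abs(q[...,2]-.05)<.004)&(np.hypot(q[...,0],q[...,1]-.06)<.05)
print(mm.sum(),q[mm].min(0),q[mm].max(0))
```

```text
[ 310   81   58   60 2719] ((338.77423095703125, 110.9659194946289), (57.80816650390625, 59.649024963378906), 8.726263999938965)
[0.548884   0.15959281 0.05      ] [0.0040094  0.06299755 0.05      ]
[0.54791041 0.18098306 0.05005305] [0.5516921  0.14131259 0.0499386 ] [0.5745872  0.19552554 0.02871884] [0.54992969 0.15634949 0.03417035]
1537 [-0.02317236  0.03554809  0.04600023] [0.02784007 0.08907611 0.05236109]
```

View pics/c10.png

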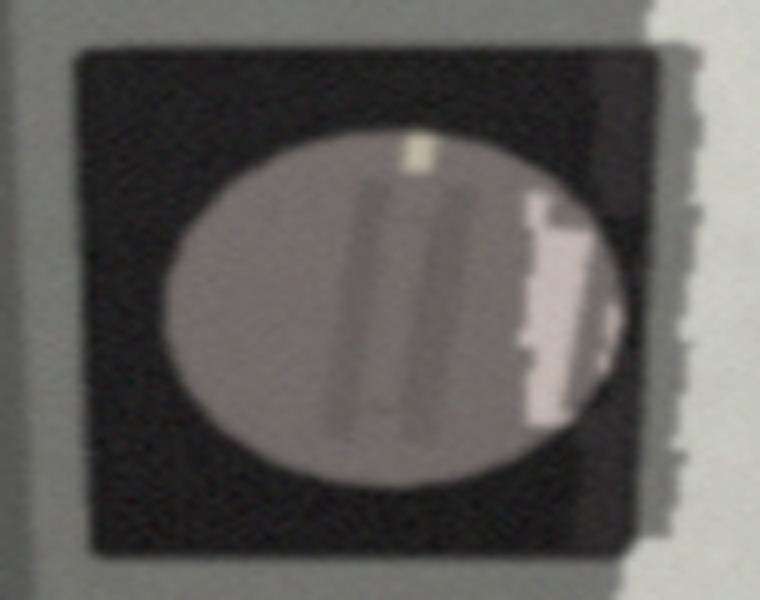

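{"fn": "move_arm", "kwargs": {"increments": [[[0.5,-0.5,0.2,0.3,0,0,0],[0.5,-0.5,0.2,0.3,0,0,0],[0.5,-0.5,0.2,0.3,0,0,0],[0.5,-0.5,0.2,0.3,0,0,0],[0.5,-0.5,0.2,0.3,0,0,0]]]}}

```text
time: 10.33
tool_pos: [0.4287, 0.1473, 0.4195]
ee_rot: [-3.141, -0.003, 0.097]
wrist_force: [-0.1, 0.0, 0.0]
width: 0.0469
```

Run:
```python
from h import *
plan(grasp=[.4975,-.2975,.148],yaw=.29)
snap('wrist','w6')
a=cv2.imread('pics/w6.png')
R=Ro.from_euler('z',CY).as_matrix()
for f in('w5','w6'):
    z=load(f);c=cloud(z);q=(c-[*CAB,0])@R; 
    a=cv2.imread(f'pics/{f}.png');u0,v0=proj(z,cab(.002,.061,.05)).astype(int)
    g=cv2.cvtColor(a,6);m=(g>60).astype(np.uint8);w=np.zeros_like(m);w[v0-38:v0+39,u0-34:u0+35]=1;m*=w
    # only points at disc height
    m&=(q[...,2]>.038).astype(np.uint8)|(abs(q[...,2]-.04)<.012).astype(np.uint8)
    m=cv2.morphologyEx(m,cv2.MORPH_OPEN,np.ones((5,5)))
    ct=max(cv2.findContours(m,0,1)[0],key=cv2.contourArea);e=cv2.fitEllipse(cv2.convexHull(ct))
    p=onplane(z,*e[0],.05);print(f,(u0,v0),e,p,(p-[*CAB,0])@R)
    # top-plane ring pts
    mm=(abs(q[...,2]-.05)<.005)&(np.hypot(q[...,0]-.003,q[...,1]-.062)<.05)
    h=cv2.minEnclosingCircle((q[mm][:,:2]*1000).astype(np.float32)); print(h)
    # cabinet top corners check
    P=[proj(z,cab(x,y,.11)) for x,y in((-.14,-.125),(-.14,.125),(.14,-.125))];print(np.array(P).round(1))
    cv2.imwrite(f'pics/{f}c.png',cv2.resize(a[max(0,v0-45):v0+45,u0-50:u0+50],None,fx=6,fy=6,interpolation=2))
```

```text
t 10.33 pos [0.4287 0.1473 0.4195] rpy [-3.1411e+00 -2.9000e-03  9.6700e-02] w 0.0469 F [-0.1  0.   0. ] j [ 0.21 -0.13  1.56  0.    1.71  1.68]
shift [0.253 4.494 0.914] turn [-1.000e-04 -1.900e-03 -1.231e-01]
w5 (np.int64(340), np.int64(112)) ((338.7314147949219, 111.0209732055664), (57.764644622802734, 59.53351593017578), 6.648419380187988) [0.5488192  0.15963484 0.05      ] [0.0039489  0.06304557 0.05      ]
((2.578899383544922, 62.39199447631836), 30.377716064453125)
[[512.3 249.4]
 [282.5 249.5]
 [569.6 -56.5]]
w6 (np.int64(324), np.int64(68)) ((323.0963439941406, 68.82196807861328), (63.44065475463867, 67.90010833740234), 176.7855682373047) [0.54710451 0.15870334 0.05      ] [0.0021532  0.06228182 0.05      ]
((2.617389678955078, 62.51679992675781), 30.78620719909668)
[[ 515.1  218.5]
 [ 258.4  218.1]
 [ 579.3 -143.3]]
```

View pics/w6.png

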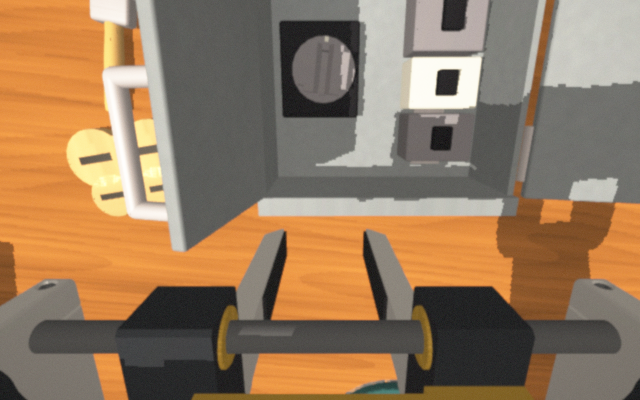

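View pics/w6c.png

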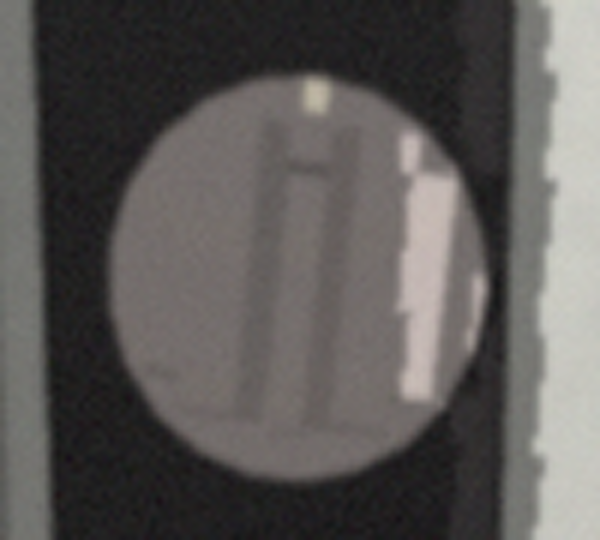

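{"fn": "move_arm", "kwargs": {"increments": [[[0.55,0,0.3,-0.3,0,0,0],[0.55,0,0.7,-0.3,0,0,0],[0.55,0,1,-0.3,0,0,0],[0.55,0,1,-0.3,0,0,0]]]}}

```text
time: 10.72
tool_pos: [0.439, 0.0438, 0.45]
ee_rot: [3.139, -0.004, 0.09]
wrist_force: [0.8, -0.3, 1.2]
width: 0.0518
```

{"fn": "move_arm", "kwargs": {"increments": [[[0.55,0,0.4,0,0,0,0],[0.55,0,0.8,0,0,0,0],[0.55,0,1,0,0,0,0],[0.55,0,1,0,0,0,0]]]}}

```text
time: 11.05
tool_pos: [0.4484, -0.0549, 0.4486]
ee_rot: [3.14, -0.001, 0.091]
wrist_force: [1.0, 1.1, -0.5]
width: 0.0514
```

{"fn": "move_arm", "kwargs": {"increments": [[[0.55,0,0.4,0,0,0,0],[0.55,0,0.8,0,0,0,-0.04],[0.55,0,1,0,0,0,-0.08],[0.55,0,1,0,0,0,-0.123],[0.55,0,1,0,0,0,-0.123]]]}}

```text
time: 11.47
tool_pos: [0.4577, -0.1521, 0.4484]
ee_rot: [-3.141, -0.001, 0.289]
wrist_force: [-1.0, -0.8, -0.0]
width: 0.052
```

Run:
```python
from h import *
plan(grasp=[.4975,-.2975,.148],yaw=.29)
```

```text
t 11.47 pos [ 0.4577 -0.1521  0.4484] rpy [-3.141e+00 -8.000e-04  2.893e-01] w 0.052 F [-1.  -0.8 -0. ] j [-0.44 -0.07  1.44  0.    1.77  0.84]
shift [-0.035  1.508  1.203] turn [-0.0004 -0.0005 -0.0004]
```

{"fn": "move_arm", "kwargs": {"increments": [[[0.55,0,0.4,0,0,0,0],[0.55,0,0.7,0,0,0,0],[0.55,0,1,0,0,0,0],[0.55,0,1,0,0,0,0]]]}}

```text
time: 11.8
tool_pos: [0.487, -0.2502, 0.4472]
ee_rot: [3.141, 0.001, 0.285]
wrist_force: [-0.9, -0.3, -0.6]
width: 0.0519
```

{"fn": "move_arm", "kwargs": {"increments": [[[0.55,-0.03,0.3,0,0,0,0],[0.55,-0.03,0.5,0,0,0,0],[0.55,-0.03,0.5,0.2,0,0,0],[0.55,-0.03,0.5,0.2,0,0,0],[0.55,-0.03,0.5,0.2,0,0,0]]]}}

```text
time: 12.22
tool_pos: [0.4972, -0.2951, 0.4272]
ee_rot: [-3.139, 0.001, 0.29]
wrist_force: [-0.3, 1.0, -0.2]
width: 0.0517
```

Run:
```python
from h import *
plan(grasp=[.4975,-.2975,.148],yaw=.29)
snap('wrist','w7')
```

```text
t 12.22 pos [ 0.4972 -0.2951  0.4272] rpy [-3.1386e+00  1.2000e-03  2.8990e-01] w 0.0517 F [-0.3  1.  -0.2] j [-0.63  0.15  1.26  0.    1.74  0.65]
shift [-0.003  0.027  0.992] turn [-0.0019  0.0008 -0.    ]
```

View pics/w7.png

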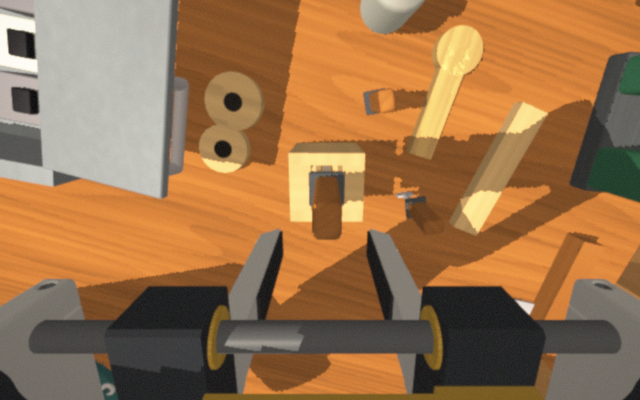

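{"fn": "move_arm", "kwargs": {"increments": [[[0.55,0,0.02,0.2,0,0,0],[0.55,0,0.02,0.5,0,0,0],[0.55,0,0.02,0.75,0,0,0],[0.55,0,0.02,0.9,0,0,0],[0.55,0,0.02,0.98,0,0,0],[0.55,0,0.02,0.98,0,0,0],[0.55,0,0.02,0.98,0,0,0]]]}}

```text
time: 12.85
tool_pos: [0.4976, -0.298, 0.3317]
ee_rot: [3.14, -0.001, 0.29]
wrist_force: [-0.1, 0.8, -0.0]
width: 0.0518
```

Run:
```python
from h import *
plan(grasp=[.4975,-.2975,.148],yaw=.29)
```

```text
t 12.85 pos [ 0.4976 -0.298   0.3317] rpy [ 3.1401e+00 -1.3000e-03  2.8970e-01] w 0.0518 F [-0.1  0.8 -0. ] j [-0.64  0.18  1.41  0.    1.55  0.64]
shift [ 0.001 -0.005  0.037] turn [ 0.001  -0.0008 -0.0002]
```

{"fn": "move_arm", "kwargs": {"increments": [[[0.55,0,0,0.03,0,0,0],[0.3,0,0,0.03,0,0,0],[0,0,0,0.03,0,0,0],[0,0,0,0.03,0,0,0],[0,0,0,0.03,0,0,0],[0,0,0,0.03,0,0,0],[0,0,0,0.03,0,0,0],[0,0,0,0.03,0,0,0]]]}}

```text
time: 13.52
tool_pos: [0.4971, -0.2981, 0.3274]
ee_rot: [-3.14, -0.0, 0.289]
wrist_force: [-0.8, 4.3, 2.0]
width: 0.0218
```

Run:
```python
from h import *
plan(grasp=[.4975,-.2975,.148],yaw=.29)
```

```text
t 13.52 pos [ 0.4971 -0.2981  0.3274] rpy [-3.140e+00 -1.000e-04  2.893e-01] w 0.0218 F [-0.8  4.3  2. ] j [-0.64  0.18  1.42  0.    1.54  0.64]
shift [ 0.005 -0.004 -0.006] turn [-0.001  -0.0001 -0.0005]
```

{"fn": "move_arm", "kwargs": {"increments": [[[0,0,0,-0.1,0,0,0],[0,0,0,-0.3,0,0,0],[0,0,0,-0.6,0,0,0],[0,0,0,-0.9,0,0,0],[0,0,0,-1,0,0,0],[0,0,0,-1,0,0,0]]]}}

```text
time: 14.02
tool_pos: [0.4974, -0.299, 0.4316]
ee_rot: [3.134, -0.005, 0.289]
wrist_force: [0.6, 0.4, -0.7]
width: 0.0218
```

{"fn": "move_arm", "kwargs": {"increments": [[[0,0,0,-0.3,0,0,0.07],[0,0,0,-0.6,0,0,-0.05],[0,0,0,-0.9,0,0,-0.1],[0,0,0,-1,0,0,-0.18],[0,0,0,-1,0,0,-0.25],[0,0,0,-1,0,0,-0.33],[0,0,0,-1,0,0,-0.4],[0,0,0,-1,0,0,-0.47]]]}}

```text
time: 14.68
tool_pos: [0.4976, -0.299, 0.5244]
ee_rot: [-3.138, 0.0, 1.033]
wrist_force: [0.6, -0.3, -1.8]
width: 0.0219
```

Run:
```python
from h import *
s=cab(.003,.0626,.05);print(s)
plan(pos=[s[0],s[1],.52],yaw=3.14)
snap('wrist','w8')
```

```text
[0.54791711 0.15910082 0.05      ]
t 14.68 pos [ 0.4976 -0.299   0.5244] rpy [-3.1378e+00  1.0000e-04  1.0326e+00] w 0.0219 F [ 0.6 -0.3 -1.8] j [-0.64  0.17  1.05 -0.    1.93 -0.1 ]
shift [ 4.191 -1.916  0.051] turn [-0.0015 -0.0025 -1.3416]
```

View pics/w8.png

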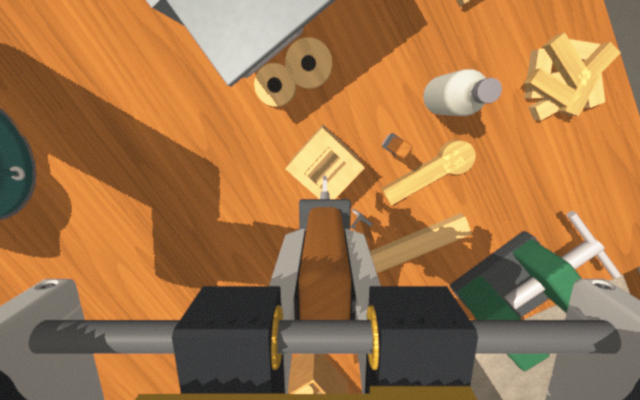

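{"fn": "move_arm", "kwargs": {"increments": [[[0,0.3,-0.13,0,0,0,-0.07],[0,0.6,-0.26,0,0,0,-0.14],[0,0.9,-0.4,0,0,0,-0.21],[0,1,-0.46,0,0,0,-0.28],[0,1,-0.46,0,0,0,-0.35]]]}}

```text
time: 15.15
tool_pos: [0.5099, -0.1865, 0.5258]
ee_rot: [-3.14, -0.002, 1.584]
wrist_force: [0.6, -0.4, -1.6]
width: 0.0219
```

Run:
```python
from h import *
plan(pos=[.5479,.1591,.52],yaw=3.14)
```

```text
t 15.15 pos [ 0.5099 -0.1865  0.5258] rpy [-3.1399e+00 -1.6000e-03  1.5841e+00] w 0.0219 F [ 0.6 -0.4 -1.6] j [-0.46  0.08  1.14  0.    1.92 -0.47]
shift [3.45  0.426 0.062] turn [-0.     -0.0017 -0.9905]
```

{"fn": "move_arm", "kwargs": {"increments": [[[0,0.4,0.05,0,0,0,0],[0,0.8,0.1,0,0,0,0],[0,1,0.13,0,0,0,0],[0,1,0.13,0,0,0,0]]]}}

```text
time: 15.48
tool_pos: [0.5224, -0.0857, 0.5255]
ee_rot: [-3.14, -0.002, 1.58]
wrist_force: [0.5, -0.1, -1.8]
width: 0.0221
```

{"fn": "move_arm", "kwargs": {"increments": [[[0,0.4,0.05,0,0,0,0],[0,0.8,0.1,0,0,0,0],[0,1,0.13,0,0,0,0],[0,1,0.13,0,0,0,0]]]}}

```text
time: 15.82
tool_pos: [0.5348, 0.0137, 0.5253]
ee_rot: [-3.139, -0.001, 1.58]
wrist_force: [-1.0, -1.3, -2.0]
width: 0.0216
```

{"fn": "move_arm", "kwargs": {"increments": [[[0,0.4,0.05,0,0,0,0],[0,0.8,0.1,0,0,0,0],[0,1,0.13,0,0,0,-0.07],[0,1,0.13,0,0,0,-0.15],[0,1,0.13,0,0,0,-0.23],[0,1,0.13,0,0,0,-0.31],[0,1,0.13,0,0,0,-0.39],[0,1,0.13,0,0,0,-0.47]]]}}

```text
time: 16.48
tool_pos: [0.5473, 0.1097, 0.5255]
ee_rot: [-3.139, -0.0, 2.315]
wrist_force: [1.0, -0.4, -1.1]
width: 0.0218
```

Run:
```python
from h import *
plan(pos=[.5479,.1591,.52],yaw=3.14)
```

```text
t 16.48 pos [0.5473 0.1097 0.5255] rpy [-3.139e+00 -3.000e-04  2.315e+00] w 0.0218 F [ 1.  -0.4 -1.1] j [ 0.1   0.12  1.1  -0.    1.93 -0.65]
shift [0.359 0.339 0.055] turn [-0.0015 -0.0008 -0.5252]
```

{"fn": "move_arm", "kwargs": {"increments": [[[0,0.18,0.17,0,0,0,-0.08],[0,0.36,0.34,0,0,0,-0.16],[0,0.36,0.34,0,0,0,-0.24],[0,0.36,0.34,0.1,0,0,-0.32],[0,0.36,0.34,0.2,0,0,-0.4],[0,0.36,0.34,0.3,0,0,-0.48],[0,0.36,0.34,0.4,0,0,-0.525],[0,0.36,0.34,0.4,0,0,-0.525]]]}}

```text
time: 17.15
tool_pos: [0.5481, 0.1592, 0.483]
ee_rot: [-3.139, -0.006, 3.135]
wrist_force: [0.2, -0.5, -0.8]
width: 0.0216
```

Run:
```python
from h import *
plan(pos=[.5479,.1591,.42],yaw=3.14)
snap('wrist','w9')
```

```text
t 17.15 pos [0.5481 0.1592 0.483 ] rpy [-3.1391 -0.0063  3.1347] w 0.0216 F [ 0.2 -0.5 -0.8] j [ 0.18  0.14  1.16 -0.    1.85 -1.38]
shift [-0.002  0.001  0.63 ] turn [-0.0015 -0.004  -0.0034]
```

View pics/w9.png

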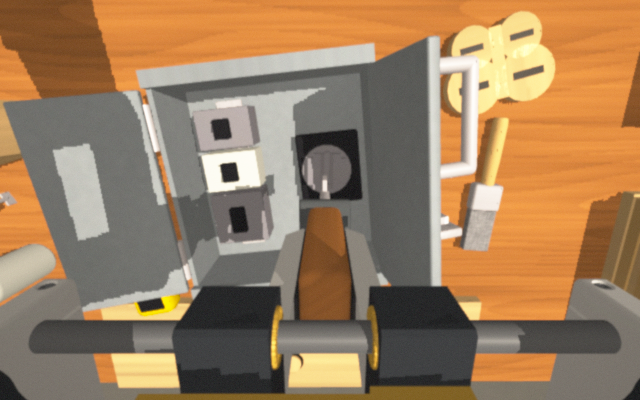

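Run:
```python
from h import *
z=load('w9');a=cv2.imread('pics/w9.png');cv2.imwrite('pics/c11.png',cv2.resize(a[120:220,280:375],None,fx=8,fy=6,interpolation=2))
c=cloud(z);R=Ro.from_euler('z',CY).as_matrix();q=(c-[*CAB,0])@R
s=[.5479,.1591]
mm=(abs(c[...,2]-.05)<.005)&(np.hypot(c[...,0]-s[0],c[...,1]-s[1])<.05)
print(cv2.minEnclosingCircle((c[mm][:,:2]*1000).astype(np.float32)))
mm=(c[...,2]>.14)&(c[...,2]<.19)&(np.hypot(c[...,0]-s[0],c[...,1]-s[1])<.03)
print(mm.sum(),c[mm].min(0),c[mm].max(0),np.median(c[mm],0))
for zz in(.16,.165,.17): print(proj(z,[*s,zz]),proj(z,[*s,.05]))
```

```text
((547.9268798828125, 159.4945526123047), 30.623538970947266)
95 [0.52960697 0.1526166  0.16264367] [0.54376573 0.16103402 0.18944227] [0.53693629 0.15647366 0.1807952 ]
[326.83508563 192.91253568] [326.38605461 171.65916915]
[326.86280437 194.22450848] [326.38605461 171.65916915]
[326.8913998 195.5779767] [326.38605461 171.65916915]
```

View pics/c11.png

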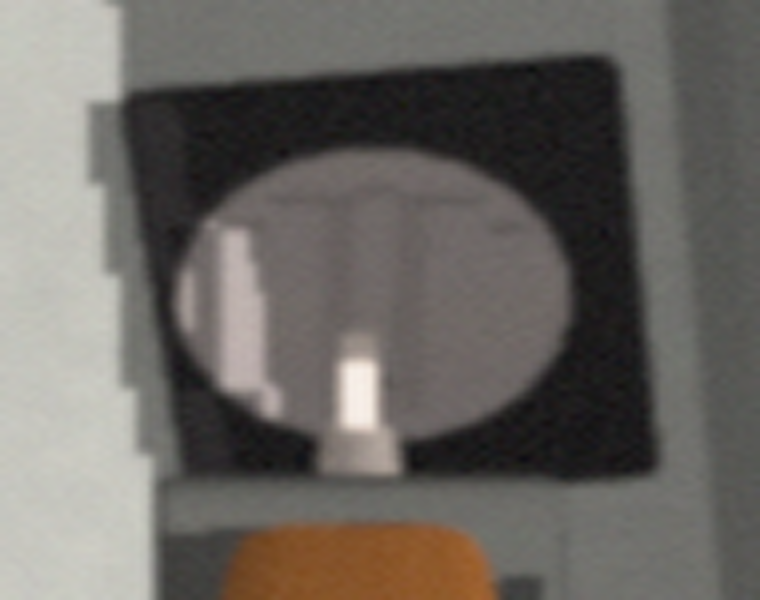

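Run:
```python
from h import *
z=load('w9');o=robot.get_obs();T=Ro.from_euler('xyz',o['ee_rot'])
print(o['tool_pos'],o['ee_rot'])
for d in(.14,.18,.23,.3024,.3224):
    for x in (0,.015): print(d,x,proj(z,o['tool_pos']+T.apply([x,0,d])).round(1), (o['tool_pos']+T.apply([x,0,d])).round(4))
```

```text
[0.54800019 0.15932933 0.48446935] [-3.13971321 -0.00451788  3.13225639]
0.14 0 [329.1 301.5] [0.5474 0.1591 0.3445]
0.14 0.015 [329.3 270.4] [0.5324 0.1592 0.3445]
0.18 0 [328.1 258.7] [0.5472 0.159  0.3045]
0.18 0.015 [328.2 233.6] [0.5322 0.1591 0.3045]
0.23 0 [327.3 226. ] [0.547  0.1589 0.2545]
0.23 0.015 [327.4 205.8] [0.532  0.159  0.2545]
0.3024 0 [326.6 197.7] [0.5466 0.1588 0.1821]
0.3024 0.015 [326.7 182. ] [0.5316 0.1589 0.1821]
0.3224 0 [326.5 192.1] [0.5465 0.1587 0.1621]
0.3224 0.015 [326.5 177.3] [0.5315 0.1589 0.1621]
```

Run:
```python
from h import *
o=robot.get_obs();T=Ro.from_euler('xyz',o['ee_rot']);c=robot.camera_params('wrist')
print(T.inv().apply(-c['R'].T@np.ravel(c['t'])-o['tool_pos']),(T.inv().as_matrix()@c['R'].T).round(4))
z={'K':c['mtx'],'R':c['R'],'t':c['t']}
print(proj(z,o['tool_pos']+T.apply([0,0,.3224])),proj(z,o['tool_pos']+T.apply([0,0,.18])),proj(z,[.5479,.1593,.05]))
plan(pos=[.5479,.1591,.42],yaw=3.14)
```

```text
[ 0.08087766 -0.00184623  0.02012286] [[-1.000e-04 -9.609e-01 -2.768e-01]
 [ 1.000e+00 -2.000e-04  5.000e-04]
 [-5.000e-04 -2.768e-01  9.609e-01]]
[326.13538854 191.29838065] [327.59701998 257.2171351 ] [326.2411653  170.95934028]
t 17.2 pos [0.548  0.1593 0.4845] rpy [-3.1397 -0.0045  3.1323] w 0.0216 F [ 0.4  0.6 -1.6] j [ 0.18  0.13  1.16 -0.    1.85 -1.38]
shift [-0.002 -0.001  0.645] turn [-0.0012 -0.0029 -0.0049]
```

{"fn": "move_arm", "kwargs": {"increments": [[[0,0,0.02,0.2,0,-0.003,-0.005],[0,0,0.02,0.5,0,-0.003,-0.005],[0,0,0.02,0.8,0,-0.003,-0.005],[0,0,0.02,0.92,0,-0.003,-0.005],[0,0,0.02,0.95,0,-0.003,-0.005],[0,0,0.02,0.95,0,-0.003,-0.005],[0,0,0.02,0.95,0,-0.003,-0.005],[0,0,0.02,0.95,0,-0.003,-0.005]]]}}

```text
time: 17.87
tool_pos: [0.5479, 0.1625, 0.3948]
ee_rot: [3.141, 0.009, -3.139]
wrist_force: [1.1, 0.6, -0.8]
width: 0.0218
```

Run:
```python
from h import *
plan(pos=[.5479,.161,.36],yaw=3.137)
snap('wrist','w10')
z=load('w10');a=cv2.imread('pics/w10.png');cv2.imwrite('pics/c12.png',cv2.resize(a[120:220,270:385],None,fx=6.5,fy=6,interpolation=2))
```

```text
t 17.87 pos [0.5479 0.1625 0.3948] rpy [ 3.141   0.0092 -3.1393] w 0.0218 F [ 1.1  0.6 -0.8] j [ 0.19  0.13  1.34 -0.    1.66 -1.38]
shift [ 0.003 -0.016  0.348] turn [0.0004 0.0059 0.0044]
```

View pics/c12.png

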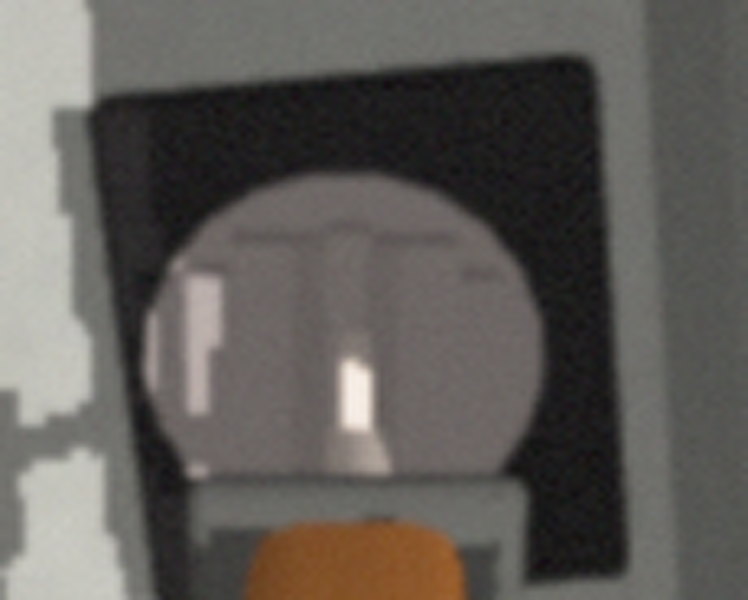

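{"fn": "move_arm", "kwargs": {"increments": [[[0,0,-0.016,0.05,0,0.006,0.004],[0,0,-0.016,0.12,0,0.006,0.004],[0,0,-0.016,0.2,0,0.006,0.004],[0,0,-0.016,0.26,0,0.006,0.004],[0,0,-0.016,0.3,0,0.006,0.004],[0,0,-0.016,0.3,0,0.006,0.004],[0,0,-0.016,0.3,0,0.006,0.004]]]}}

```text
time: 18.5
tool_pos: [0.5477, 0.1609, 0.3616]
ee_rot: [-3.141, -0.005, 3.138]
wrist_force: [1.3, -0.6, -1.8]
width: 0.0218
```

Run:
```python
from h import *
plan(pos=[.5479,.161,.36],yaw=3.137)
```

```text
t 18.5 pos [0.5477 0.1609 0.3616] rpy [-3.1412 -0.0051  3.1382] w 0.0218 F [ 1.3 -0.6 -1.8] j [ 0.19  0.15  1.39  0.    1.61 -1.38]
shift [-0.002  0.001  0.016] turn [-0.0003 -0.0032  0.0007]
```

{"fn": "move_arm", "kwargs": {"increments": [[[0,0,0,0.01,0,0,0.06],[0,0,0,0.01,0,0,0.12],[0,0,0,0.01,0,0,0.19],[0,0,0,0.01,0,0,0.26],[0,0,0,0.01,0,0,0.33],[0,0,0,0.01,0,0,0.4],[0,0,0,0.01,0,0,0.47],[0,0,0,0.01,0,0,0.5]]]}}

```text
time: 19.17
tool_pos: [0.5477, 0.1613, 0.3613]
ee_rot: [-3.14, -0.004, 2.349]
wrist_force: [1.6, 1.1, -2.6]
width: 0.0217
```

Run:
```python
from h import *
plan(pos=[.5478,.161,.361],yaw=1.58)
print(robot.get_obs()['wrist_torque'])
```

```text
t 19.17 pos [0.5477 0.1613 0.3613] rpy [-3.1395 -0.0035  2.3489] w 0.0217 F [ 1.6  1.1 -2.6] j [ 0.19  0.15  1.39  0.    1.61 -0.59]
shift [-0.003 -0.001  0.003] turn [-0.0021 -0.0016  0.4895]
[ 0.26317028 -0.62730052  0.06674553]
```

{"fn": "move_arm", "kwargs": {"increments": [[[0,0,0,0,0,0,0.07],[0,0,0,0,0,0,0.14],[0,0,0,0,0,0,0.21],[0,0,0,0,0,0,0.28],[0,0,0,0,0,0,0.35],[0,0,0,0,0,0,0.42],[0,0,0,0,0,0,0.49],[0,0,0,0,0,0,0.49]]]}}

```text
time: 19.83
tool_pos: [0.548, 0.1615, 0.3615]
ee_rot: [-3.14, -0.002, 1.582]
wrist_force: [2.6, 0.7, -2.7]
width: 0.0219
```

{"fn": "move_arm", "kwargs": {"increments": [[[0,0,0,0,0,0,0],[0,0,0,0,0,0,0],[0,0,0,0,0,0,0],[0,0,0,0,0,0,0]]]}}

```text
time: 20.17
tool_pos: [0.5479, 0.1614, 0.3616]
ee_rot: [-3.139, -0.001, 1.585]
wrist_force: [5.3, 3.0, -2.6]
width: 0.0222
```

Run:
```python
from h import *
plan(pos=[.5478,.161,.361],yaw=1.58)
print(robot.get_obs()['wrist_torque'])
snap('wrist','w11')
a=cv2.imread('pics/w11.png');cv2.imwrite('pics/c13.png',cv2.resize(a[90:240,240:400],None,fx=5,fy=4,interpolation=2))
```

```text
t 20.17 pos [0.5479 0.1614 0.3616] rpy [-3.1394e+00 -1.5000e-03  1.5845e+00] w 0.0222 F [ 5.3  3.  -2.6] j [0.19 0.15 1.39 0.   1.61 0.17]
shift [-0.004 -0.002  0.006] turn [-0.0014 -0.0009  0.0029]
[ 0.90911888 -1.52012408  0.07362546]
```

View pics/c13.png

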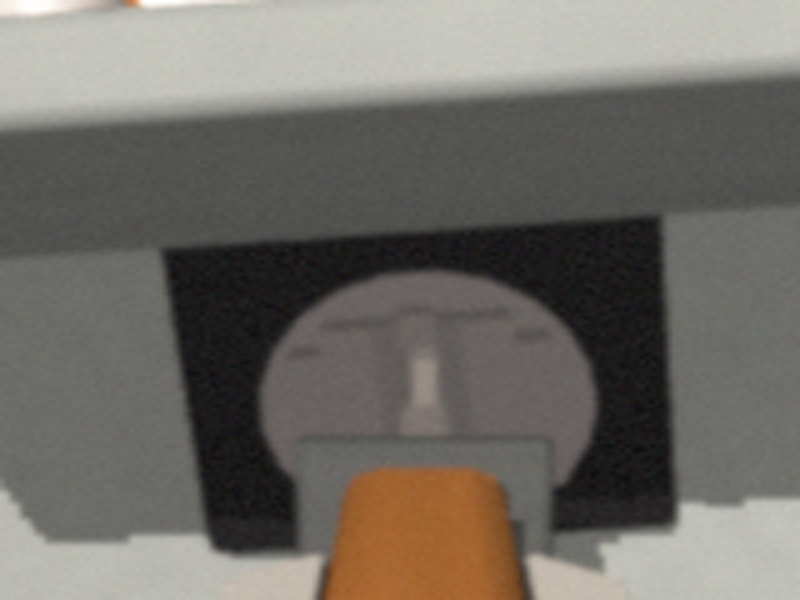

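{"fn": "move_arm", "kwargs": {"increments": [[[0,0,0,0,0,0,0.03],[0,0,0,0,0,0,0.03],[0,0,0,0,0,0,0.03],[0,0,0,0,0,0,0.03]]]}}

```text
time: 20.55
tool_pos: [0.548, 0.1613, 0.3616]
ee_rot: [-3.14, -0.001, 1.538]
wrist_force: [5.0, 2.7, -4.1]
width: 0.0216
```

Run:
```python
from h import *
plan(pos=[.5478,.161,.361],yaw=1.58)
print(robot.get_obs()['wrist_torque'])
```

```text
t 20.55 pos [0.548  0.1613 0.3616] rpy [-3.1397e+00 -1.3000e-03  1.5376e+00] w 0.0216 F [ 5.   2.7 -4.1] j [0.19 0.15 1.39 0.   1.61 0.22]
shift [-0.003 -0.002  0.006] turn [-0.0012 -0.0008 -0.027 ]
[ 0.87477364 -1.58341544  0.21492345]
```

{"fn": "move_arm", "kwargs": {"increments": [[[0,0,0,0,0,0,-0.02],[0,0,0,0,0,0,-0.05],[0,0,0,-0.1,0,0,-0.05],[0,0,0,-0.3,0,0,-0.05],[0,0,0,-0.6,0,0,-0.05],[0,0,0,-0.9,0,0,-0.05],[0,0,0,-1,0,0,-0.05],[0,0,0,-1,0,0,-0.05]]]}}

```text
time: 21.22
tool_pos: [0.5476, 0.1607, 0.465]
ee_rot: [3.141, 0.0, 1.615]
wrist_force: [-0.4, 0.4, -1.4]
width: 0.0217
```

Run:
```python
from h import *
plan(pos=[.4972,-.2965,.52],yaw=.29)
snap('wrist','w12')
a=cv2.imread('pics/w12.png');cv2.imwrite('pics/c14.png',cv2.resize(a[90:240,240:400],None,fx=5,fy=4,interpolation=2))
```

```text
t 21.22 pos [0.5476 0.1607 0.465 ] rpy [3.1415 0.     1.6146] w 0.0217 F [-0.4  0.4 -1.4] j [ 0.19  0.13  1.21 -0.    1.81  0.14]
shift [-4.545 -0.703 -0.55 ] turn [ 1.000e-04 -0.000e+00  8.432e-01]
```

View pics/c14.png

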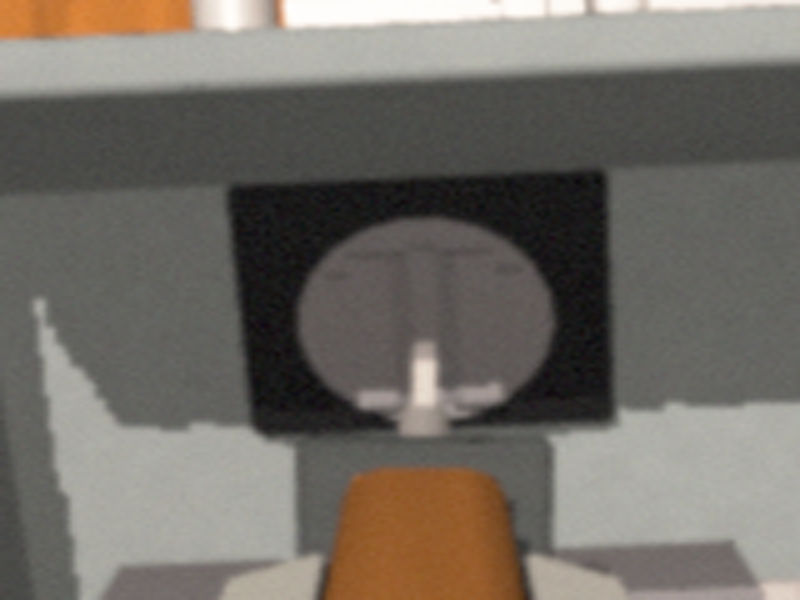

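{"fn": "move_arm", "kwargs": {"increments": [[[0,0,0,-0.3,0,0,0],[0,0,0,-0.55,0,0,0],[0,-0.3,-0.05,-0.6,0,0,0],[0,-0.6,-0.1,-0.6,0,0,0],[0,-1,-0.15,-0.6,0,0,0],[0,-1,-0.15,-0.6,0,0,0]]]}}

```text
time: 21.77
tool_pos: [0.5375, 0.0553, 0.5184]
ee_rot: [-3.131, 0.004, 1.607]
wrist_force: [-0.1, -1.1, -1.8]
width: 0.0216
```

{"fn": "move_arm", "kwargs": {"increments": [[[0,-0.4,-0.05,0,0,0,0],[0,-0.8,-0.1,0,0,0,0],[0,-1,-0.15,0,0,0,0],[0,-1,-0.15,0,0,0,0]]]}}

```text
time: 22.1
tool_pos: [0.5268, -0.0436, 0.518]
ee_rot: [-3.13, 0.001, 1.609]
wrist_force: [0.9, 0.4, -1.0]
width: 0.0214
```

{"fn": "move_arm", "kwargs": {"increments": [[[0,-0.4,-0.05,0,0,0,0],[0,-0.8,-0.1,0,0,0,0],[0,-1,-0.15,0,0,0,0],[0,-1,-0.15,0,0,0,0]]]}}

```text
time: 22.43
tool_pos: [0.5164, -0.1435, 0.5183]
ee_rot: [-3.131, -0.001, 1.61]
wrist_force: [-0.4, -0.2, -2.4]
width: 0.0222
```

{"fn": "move_arm", "kwargs": {"increments": [[[0,-0.4,-0.05,0,0,0,0],[0,-0.8,-0.1,0,0,0,0],[0,-1,-0.15,0,0,0,0.07],[0,-1,-0.15,0,0,0,0.15],[0,-1,-0.15,0,0,0,0.23],[0,-1,-0.15,0,0,0,0.3],[0,-1,-0.15,0,0,0,0.38],[0,-1,-0.15,0,0,0,0.46]]]}}

```text
time: 23.1
tool_pos: [0.5066, -0.2399, 0.5193]
ee_rot: [-3.134, 0.003, 0.889]
wrist_force: [-0.2, -0.4, -1.6]
width: 0.022
```

Run:
```python
from h import *
plan(pos=[.4972,-.2965,.45],yaw=.29)
```

```text
t 23.1 pos [ 0.5066 -0.2399  0.5193] rpy [-3.1336e+00  2.8000e-03  8.8870e-01] w 0.022 F [-0.2 -0.4 -1.6] j [-0.54  0.12  1.11 -0.    1.92  0.14]
shift [-0.497  0.289  0.692] turn [-0.0044  0.0032  0.3812]
```

{"fn": "move_arm", "kwargs": {"increments": [[[0,-0.25,0.15,0,-0.004,0.003,0.08],[0,-0.5,0.29,0,-0.004,0.003,0.16],[0,-0.5,0.29,0,-0.004,0.003,0.24],[0,-0.5,0.29,0.2,-0.004,0.003,0.32],[0,-0.5,0.29,0.4,-0.004,0.003,0.38],[0,-0.5,0.29,0.5,-0.004,0.003,0.38],[0,-0.5,0.29,0.5,-0.004,0.003,0.38],[0,-0.5,0.29,0.5,-0.004,0.003,0.38]]]}}

```text
time: 23.77
tool_pos: [0.4974, -0.2975, 0.47]
ee_rot: [3.141, -0.0, 0.3]
wrist_force: [-0.2, 0.5, -2.0]
width: 0.022
```

Run:
```python
from h import *
plan(pos=[.4972,-.2965,.43],yaw=.29)
snap('wrist','w13')
a=cv2.imread('pics/w13.png');cv2.imwrite('pics/c15.png',cv2.resize(a[110:240,260:390],None,fx=6,fy=4.5,interpolation=2))
```

```text
t 23.77 pos [ 0.4974 -0.2975  0.47  ] rpy [ 3.1413 -0.      0.2997] w 0.022 F [-0.2  0.5 -2. ] j [-0.64  0.15  1.17 -0.    1.82  0.63]
shift [ 0.001 -0.01   0.4  ] turn [ 0.0002 -0.      0.0062]
```

View pics/c15.png

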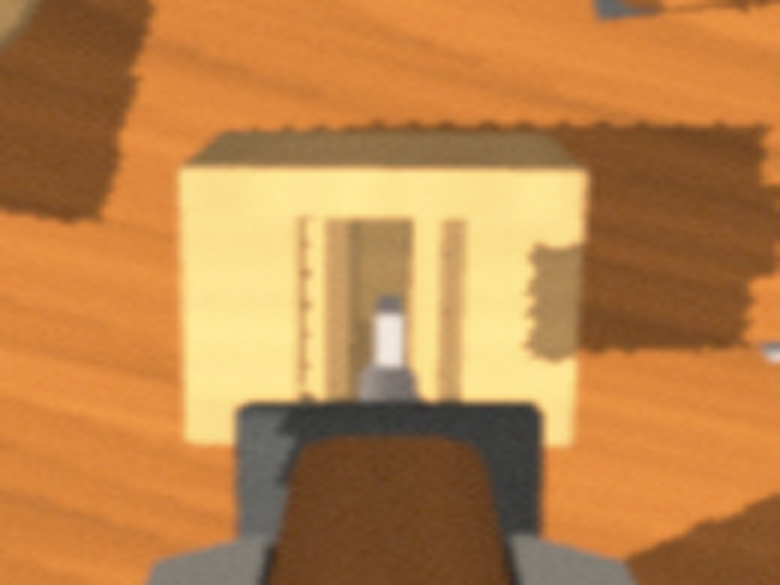

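{"fn": "move_arm", "kwargs": {"increments": [[[0,0,-0.01,0.2,0,0,0.006],[0,0,-0.01,0.4,0,0,0.006],[0,0,-0.01,0.55,0,0,0.006],[0,0,-0.01,0.7,0,0,0.006],[0,0,-0.01,0.85,0,0,0.006],[0,0,-0.01,0.95,0,0,0.006],[0,0,-0.01,1,0,0,0.006],[0,0,-0.01,1,0,0,0.006]]]}}

```text
time: 24.48
tool_pos: [0.4969, -0.2973, 0.3705]
ee_rot: [3.14, -0.001, 0.288]
wrist_force: [-0.3, 2.1, -2.4]
width: 0.022
```

Run:
```python
from h import *
plan(pos=[.4972,-.2965,.3274],yaw=.29)
```

```text
t 24.48 pos [ 0.4969 -0.2973  0.3705] rpy [ 3.1403e+00 -8.0000e-04  2.8790e-01] w 0.022 F [-0.3  2.1 -2.4] j [-0.64  0.16  1.36 -0.    1.62  0.65]
shift [ 0.004 -0.008  0.431] turn [ 0.0008 -0.0005 -0.0013]
```

{"fn": "move_arm", "kwargs": {"increments": [[[0,0,-0.01,0.1,0,0,0],[0,0,-0.01,0.2,0,0,0],[0,0,-0.01,0.3,0,0,0],[0,0,-0.01,0.38,0,0,0],[0,0,-0.01,0.42,0,0,0],[0,0,-0.01,0.42,0,0,0],[0,0,-0.01,0.42,0,0,0]]]}}

```text
time: 25.07
tool_pos: [0.4966, -0.297, 0.3286]
ee_rot: [3.139, -0.001, 0.287]
wrist_force: [-0.8, 1.1, -2.1]
width: 0.0222
```

Run:
```python
from h import *
plan(pos=[.4972,-.2965,.3274],yaw=.29)
```

```text
t 25.07 pos [ 0.4966 -0.297   0.3286] rpy [ 3.1392e+00 -6.0000e-04  2.8670e-01] w 0.0222 F [-0.8  1.1 -2.1] j [-0.64  0.18  1.42 -0.    1.54  0.65]
shift [ 0.008 -0.003  0.012] turn [ 0.0015 -0.0004 -0.0021]
```

Seated to about 1 mm; lower slightly, release, and rise.

{"fn": "move_arm", "kwargs": {"increments": [[[0,0,0,0.01,0,0,0],[0.3,0,0,0.01,0,0,0],[0.55,0,0,0.01,0,0,0],[0.55,0,0,0.01,0,0,0],[0.55,0,0,0.01,0,0,0],[0.55,0,0,0.01,0,0,0],[0.55,0,0,0.01,0,0,0]]]}}

```text
time: 25.65
tool_pos: [0.4968, -0.2969, 0.3288]
ee_rot: [3.138, -0.002, 0.287]
wrist_force: [0.1, 0.3, -0.0]
width: 0.0513
```

{"fn": "move_arm", "kwargs": {"increments": [[[0.55,0,0,-0.1,0,0,0],[0.55,0,0,-0.3,0,0,0],[0.55,0,0,-0.6,0,0,0],[0.55,0,0,-0.9,0,0,0],[0.55,0,0,-1,0,0,0],[0.55,0,0,-1,0,0,0]]]}}

```text
time: 26.15
tool_pos: [0.4966, -0.2966, 0.4332]
ee_rot: [3.131, -0.007, 0.287]
wrist_force: [0.2, 0.3, 0.8]
width: 0.0515
```

{"fn": "move_arm", "kwargs": {"increments": [[[0.55,-0.4,0,-0.1,0,0,0],[0.55,-0.8,0,-0.2,0,0,0],[0.55,-1,0,-0.2,0,0,0],[0.55,-1,0,-0.2,0,0,0]]]}}

```text
time: 26.48
tool_pos: [0.3977, -0.3257, 0.4475]
ee_rot: [3.139, 0.0, 0.283]
wrist_force: [0.3, 0.8, 0.4]
width: 0.0517
```

Run:
```python
from h import *
plan(pos=[.4972,-.2965,.3274],yaw=.29)
snap('wrist','w14');snap('scene','s2');snap('top','t3')
z=load('w14');c=cloud(z)
m=(c[...,2]>.175)&(c[...,2]<.21)&(c[...,1]<-.2)&(c[...,0]>.42)&(c[...,0]<.58)
q=c[m];print(len(q),cv2.minAreaRect(q[:,:2].astype(np.float32)*1000),q.max(0))
```

```text
t 26.48 pos [ 0.3977 -0.3257  0.4475] rpy [3.1389e+00 3.0000e-04 2.8300e-01] w 0.0517 F [0.3 0.8 0.4] j [-0.8   0.    1.38 -0.    1.76  0.49]
shift [ 1.037 -0.005  1.201] turn [ 0.0017  0.0002 -0.0044]
1373 ((497.7696838378906, -298.978271484375), (29.64455795288086, 21.69571304321289), 15.30990982055664) [ 0.51363415 -0.2857336   0.19690427]
```

View pics/s2.png

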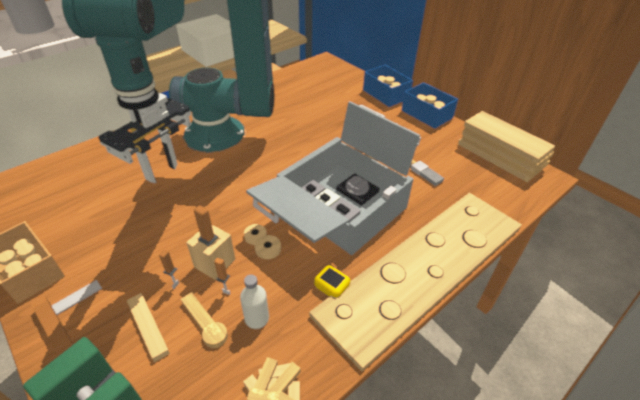

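View pics/w14.png

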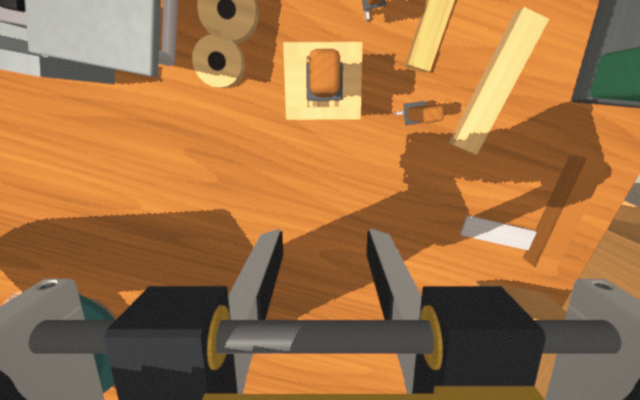

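View pics/t3.png

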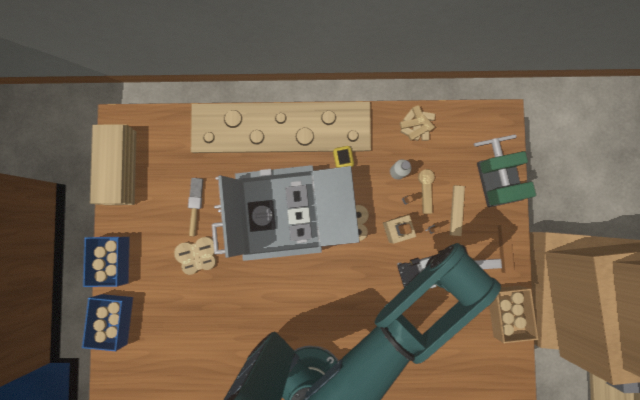

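{"fn": "move_arm", "kwargs": {"increments": [[[0.55,0,0,0,0,0,0],[0.55,0,0,0,0,0,0],[0.55,0,0,0,0,0,0]]]}}

```text
time: 26.88
tool_pos: [0.4014, -0.3245, 0.4475]
ee_rot: [3.14, -0.001, 0.288]
wrist_force: [0.9, -0.4, 0.2]
width: 0.052
```

Run:
```python
from h import *
z=load('t3');c=cloud(z);q=(c-[*CAB,0])@Ro.from_euler('z',CY).as_matrix()
m=(q[...,2]>.13)&(q[...,2]<.225)&(q[...,1]>.12)&(q[...,1]<.16)&(q[...,0]>-.05)&(q[...,0]<.1)
f=np.polyfit(q[m][:,1],q[m][:,2],1);print('leaf',m.sum(),np.pi-np.arctan(-f[0]) if f[0]<0 else np.pi-np.arctan(f[0]))
m=(q[...,2]>.222)&(q[...,2]<.25)&(abs(q[...,0])<.12)&(q[...,1]>.1)&(q[...,1]<.2); print(m.sum(),np.median(q[m],0) if m.any() else '')
print(robot.close_job())
```

```text
leaf 685 1.8708575649367234
374 [-0.00084656  0.1440644   0.23107785]
the job is handed in; nothing more can be done
None
```

The job is done and handed in at about 27 s of the 72 s. The hand-in reports no verdict, so I can't say how it was judged.

**What I did**
- **Bolt:** pushed back to its stop with the closed fingers. Its tab moved 29 mm from where I found it. By the keeper's dimensions it was already about 5 mm out, which makes roughly 35 mm in total.
- **Door:** swung open by its handle and left standing by itself.
- **Selector:** turned clockwise with the screwdriver from the stand until the torque rose from 0.07 to 0.21 Nm, which I took as the stop.
- **Screwdriver:** put back in the stand.

**Last checks**
- **Door angle:** about 1.8 rad. The free edge gives roughly 1.75 and a fit to the face gives 1.87, so the two differ a little but both are well past 1.35.
- **Selector:** its slot looked square across in the last close view.
- **Screwdriver:** its top is at 0.197 m, the same as at the start, and it is within about 2 mm of its first measured position.
- **Everything else:** the other door is still open, nothing else on the bench looks moved, and the gripper is clear of everything.

**One disagreement:** the wrist camera's stated position was about 1.8 mm off in y. I corrected for it by eye against the blade and the slot before inserting.

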